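Load and lock the pipe-shoe grinding fixture, then hang the gap gauge in its cabinet

ROBOT

A 6-joint arm with a two-finger parallel gripper is mounted at the origin on the work surface. World frame = base frame: x ahead of the robot, y to its left, z up, the work surface at z = 0. Lengths are in m, angles in rad, forces in N, time in s.
With the tool pointing down it reaches from about 0.3 to 0.85 m from the base axis. Payload 4.2 kg.
Tool frame: the origin (TCP) lies midway between the tips of the shut fingers; the grasp point (between the pads) lies 19 mm behind it; z points along the fingers, y is the direction in which the jaws open and shut (so a half turn about z gives the same grasp; the last joint's range is limited). The gripper opens to 91 mm and grips with 3 to 60 N. Pads are 32 mm wide; open, the fingers measure 118 mm over their backs; the gripper's body (76 mm by 178 mm) begins 60 mm behind the grasp point.
Start: joints at [-1.212, 0.32, 1.565, -0, 1.257, -0.02], TCP at [0.213, -0.534, 0.214] pointing down, gripper open.
Joint ranges: [-3.11, 3.11], [-0.84, 2.01], [0.21, 2.61], [-1.34, 4.49], [0.05, 2.63], [-2.56, 2.56]. Speed limits (rad/s): [2.57, 2.57, 3.14, 3.14, 3.14, 3.14].

INTERFACE

Orientations are given as [roll, pitch, yaw] about the fixed x, y, z axes, in that order (R = Rz(yaw) Ry(pitch) Rx(roll)).
In Python, from plant import ctrl gives the robot as it stands. The module is installed in compiled form; this text tells all that it offers.
- The arm moves only by the shell command python3 -m crank 'ROWS' [OPENING] [FORCE]. ROWS is a JSON object of lists of equal length, an entry for each row: "translation": the shift along the tool's x, y, z in m, a list of three; "dr": the turn, a rotation vector about the tool's x, y, z in rad, a list of three. In form: {"translation": [[tx, ty, tz], ...], "dr": [[rx, ry, rz], ...]}. A call has 1 to 12 rows; each row is the pose to reach, as a shift and turn from the pose commanded when the call began, along the tool's axes at that moment; what a row does not reach only later rows make up. A row lasts 1/8 s, in which the tool goes at most 62.5 mm and 10.7 degrees, less where a joint would pass 70% of its speed; a pose out of reach is approached as far as the arm can. A call with a gripper value outside its range is refused whole. OPENING is the closure, from 0 (fully open) to 1 (shut), set as the call begins (- or left out, the last holds). The fingers move at their own pace and stop on an object; FORCE is the grip in N (left out, the last holds). Time passes only in rows, so rows that repeat a pose let the fingers close. It gives the time, the measured TCP pose, the force and the opening at its end, in the units of the state.
- ctrl.sense(): the state, without advancing time (a new reading comes with each control period).
- ctrl.snapshot(name): name is "side" or "top"; returns a dict with "pixels" (400x640x3 uint8, red, green, blue), "intrinsics" (3x3 intrinsics, pixels), "eye" and "rotation" of the camera in the world. Camera axes: x right, y down, z forward; pixel columns grow to the right and rows downward; lengths in m; the calibration is good to about 2 mm. A picture is of the moment at which its call begins. There is no depth.
- ctrl.job_done(): hands the job in, once; it reports no verdict.
Trained networks look in the newest picture that a camera, given by its name, has taken for a name from the list of things; names that differ only in an ending like _2 or _b are one class to them, and where a whole thing is asked for, a point or a joint stands for the part that bears it (a point fixed in the world has none). Each returns a list of dicts, best first, with "p" (0 to 1); they miss things now and then, are a little off and sometimes report something else, mostly with a low value. They report only what shows in the picture. A call takes as long as a camera call. They do not tell look-alikes from the thing itself.
- ctrl.cut_out(camera, label): "region" (400x640 bool, what is visible of it) and "xy" ([column, row] in pixels, amid what is visible of it).
The state is a dict: "time": time; "qpos": joint angles; "qd": joint speeds; "joint_torque": joint torques, N m; "eef_pos": TCP position; "tcp_rot": TCP orientation; "wrist_force": force on the tool from outside, world axes, zero at the start; "ft_torque": the same for the moment, N m; "finger_gap": opening from 0.0 (shut) to 1.0 (fully open).
Only numpy, scipy, OpenCV 4.12 (cv2) and the standard library are available. Lean on these libraries where they do the work, as an engineer would, in place of code of your own. Each camera call takes 0.05 s, during which the arm holds its last target. There are 200 camera calls.

TASK

Load every red pipe shoe on the bench into the grinding fixture, one to a nest, fully down and with its white ear in the gap of the green rail; once all are in, throw the yellow-balled clamp lever right over to its other end to lock. Take the gap gauge from its rest and hang it by its eye well onto the hook inside the blue cabinet, going through the narrow opening without touching the cabinet's frame, and leave the other things on the bench where they are.

Things in the scene. Friction and masses are not known exactly. Their poses are not given: they have to be found in the camera images.
- fixture: Fixed aluminium fixture. Origin on the bench under the middle of its nests; z up, +x to its green rail. Plate 125 (x, +-62) x 398 mm (y -255..143), 10 mm thick; four nests 85 (x) x 55 mm (y), centres x = 0, y = +96, +32, -32, -96 mm, floor z = 10 mm, walls up to z = 20 mm. The green rail has a 26 mm ear gap at each nest; the -x rail is closed, so a reversed shoe will not go down.
- shoe0: Red pipe shoe (inverted T), 0.4 kg, on the bench; may be absent. Origin: centre of the underside of its base plate; z up. Base plate 80 (x) x 50 (y) x 8 mm; a white ear 20 mm wide, 8 mm thick stands out 23 mm beyond its +x end; web 14 mm thick (y), 66 mm long (x), z = 8 to 50 mm, to be gripped across its thickness
- shoe0_ear (a point): Centre of the white ear of shoe0, 52 mm along +x from its origin
- shoe1: Red pipe shoe (inverted T), 0.4 kg, on the bench; may be absent. Origin: centre of the underside of its base plate; z up. Base plate 80 (x) x 50 (y) x 8 mm; a white ear 20 mm wide, 8 mm thick stands out 23 mm beyond its +x end; web 14 mm thick (y), 66 mm long (x), z = 8 to 50 mm, to be gripped across its thickness
- shoe1_ear (a point): Centre of the white ear of shoe1, 52 mm along +x from its origin
- shoe2: Red pipe shoe (inverted T), 0.4 kg, on the bench; may be absent. Origin: centre of the underside of its base plate; z up. Base plate 80 (x) x 50 (y) x 8 mm; a white ear 20 mm wide, 8 mm thick stands out 23 mm beyond its +x end; web 14 mm thick (y), 66 mm long (x), z = 8 to 50 mm, to be gripped across its thickness
- shoe2_ear (a point): Centre of the white ear of shoe2, 52 mm along +x from its origin
- shoe3: Red pipe shoe (inverted T), 0.4 kg, on the bench; may be absent. Origin: centre of the underside of its base plate; z up. Base plate 80 (x) x 50 (y) x 8 mm; a white ear 20 mm wide, 8 mm thick stands out 23 mm beyond its +x end; web 14 mm thick (y), 66 mm long (x), z = 8 to 50 mm, to be gripped across its thickness
- shoe3_ear (a point): Centre of the white ear of shoe3, 52 mm along +x from its origin
- lever (a joint): Clamp lever of the fixture: yellow ball, radius 13 mm, on a thin rod. Hinge along the fixture's y; pivot at x = 0, y = -225, z = 32 mm in its frame, 100 mm from the ball's centre. 0 = leaning 0.55 rad to the fixture's -x side (open), 1.1 = 0.55 rad to +x (locked, end stop). Starts at 0 to 0.2; stays where left; about 1 N at the ball moves it
- lever_tip (a point): Centre of the yellow ball of the clamp lever
- gauge: Gap gauge: aluminium plate 10 mm thick (x), 70 mm wide (y), 152 mm high (z), 0.3 kg, front and back alike. Origin: middle of its lower edge. Two legs below; eye 36 mm wide, z = 50 to 90 mm; over it a bar 56 mm wide, z = 90 to 98 mm; then the orange grip, 24 mm wide (y), 12 mm thick (x), z = 98 to 152 mm. Starts upright in its rest
- gauge_eye (a point): Middle of the upper edge of the gauge's eye (z = 90 mm in the gauge's frame): this is what rests on the hook
- gauge_rest: Black rest fixed to the bench, 70 x 100 mm, 40 mm high, with a slot 14 mm wide along its y axis, in which the gauge stands 6 mm above the bench. Origin under its centre on the bench
- cabinet: Fixed gauge cabinet, 170 deep (x), 250 wide (y), 200 mm high; origin under its centre on the bench, front at -x, inside of its white back wall at x = +75 mm, floor 6 mm thick. Brass hook inside: level rod, diameter 10 mm, at y = 0, axis 130 mm high, from the back wall forward to x = -2 mm, then an upturned tip to x = -13 mm, its top 147 mm high
- cabinet_frame: Blue frame of the cabinet (same axes and origin): sides, two front panels edged yellow and two roof panels, top 200 mm high. They leave one opening 110 mm wide (y -55..+55 mm), open in front from the floor up and on through the roof to the back wall. Front faces at x = -86 mm
- hook_seat (a point): Top of the hook rod where the gauge's eye should hang, 30 mm along +x from the cabinet's centre, 135 mm above the bench; axes as the cabinet's
- disc: Bystander, to be left alone: green grinding disc, 125 mm across, 24 mm high. Origin: centre of its underside
- spanner: Bystander, to be left alone: steel spanner, 200 mm long, lying flat. Origin: centre of its underside
- hammer: Bystander, to be left alone: hammer, 260 mm long, wooden handle, lying flat. Origin: centre of its underside
- spraycan: Bystander, to be left alone: upright spray can with orange label, 60 mm across, 160 mm high. Origin: centre of its underside
- mug: Bystander, to be left alone: blue ceramic mug, 80 mm across, 90 mm high. Origin: centre of its underside
- jar: Bystander, to be left alone: jar with black cap, 66 mm across, 75 mm high. Origin: centre of its underside
- square: Bystander, to be left alone: engineer's square with 120 mm stock and 130 mm blade, lying flat. Origin: centre of its underside
Not all that is in view belongs to the job. Leave any purple or turquoise look-alike of the shoe0 alone.

How it is judged:
On the way, in this order (a step that is already met when the one before it is completed fails the run):
1. every pipe shoe present is down in a nest, ear in the gap of the green rail ((y of shoe0 in the frame of fixture between 0.09 and 0.102 m or y of shoe0 in the frame of fixture between 0.026 and 0.038 m or y of shoe0 in the frame of fixture between -0.038 and -0.026 m or y of shoe0 in the frame of fixture between -0.102 and -0.09 m) and x of shoe0 in the frame of fixture between -0.006 and 0.006 m and z of each of shoe0, shoe1, shoe2, shoe3 in the frame of fixture below 0.014 m and angle between each of shoe0, shoe1, shoe2, shoe3's own z axis and vertical below 0.06 rad and x of each of shoe0_ear, shoe1_ear, shoe2_ear, shoe3_ear in the frame of fixture above 0.04 m and linear speed of each of shoe0, shoe1, shoe2, shoe3 below 0.02 m/s and (y of shoe1 in the frame of fixture between 0.09 and 0.102 m or y of shoe1 in the frame of fixture between 0.026 and 0.038 m or y of shoe1 in the frame of fixture between -0.038 and -0.026 m or y of shoe1 in the frame of fixture between -0.102 and -0.09 m) and x of shoe1 in the frame of fixture between -0.006 and 0.006 m and (y of shoe2 in the frame of fixture between 0.09 and 0.102 m or y of shoe2 in the frame of fixture between 0.026 and 0.038 m or y of shoe2 in the frame of fixture between -0.038 and -0.026 m or y of shoe2 in the frame of fixture between -0.102 and -0.09 m) and x of shoe2 in the frame of fixture between -0.006 and 0.006 m and (y of shoe3 in the frame of fixture between 0.09 and 0.102 m or y of shoe3 in the frame of fixture between 0.026 and 0.038 m or y of shoe3 in the frame of fixture between -0.038 and -0.026 m or y of shoe3 in the frame of fixture between -0.102 and -0.09 m) and x of shoe3 in the frame of fixture between -0.006 and 0.006 m), for 0.2 s.
2. the clamp lever is thrown over (beyond 0.95 rad) (value of joint lever above 0.95 rad), for 0.2 s.
At the end, for the whole second after the job is handed in: All shoes present in nests (centre within 6 mm in x and y, flat on the floor), ears at the green rail, at rest; lever beyond 0.95 rad; gauge at rest, upright, its eye on the hook rod (within 27 mm of the hook seat along the rod, 12 mm sideways, 6 mm in height) (all of step 1 and value of joint lever above 0.95 rad and x of gauge_eye in the frame of hook_seat between -0.027 and 0.027 m and y of gauge_eye in the frame of hook_seat between -0.012 and 0.012 m and z of gauge_eye in the frame of hook_seat between -0.006 and 0.006 m and angle between gauge's own z axis and vertical below 0.2 rad and linear speed of gauge below 0.03 m/s); the robot touches nothing.
It fails at once if the cabinet's frame is touched (over 1 N) by gauge, fingers or arm (contact force between any of gauge, the fingers, the arm and cabinet_frame above 1 N).
It fails at once if a bystander is moved by more than 50 mm (distance of any of disc, spanner, hammer, spraycan, mug, jar, square from where it was at the start of the episode above 0.05 m).
Of shoe0, shoe1, shoe2, shoe3 only 3 to 4 are there at a start; the rules pass over those that are not, and their reading is None.
At some moment in a run one of shoe0, shoe1, shoe2, shoe3 may be knocked a few centimetres aside while the robot is not near it.
It also fails if it takes over 210 s, if anything falls off the work surface, if the arm or the gripper's body presses on something with over 40 N, if the wrist force passes 120 N, or if a joint passes its speed limit or range.

## Working session

There is one attempt and no reset: what is moved stays moved. The work goes in short steps, Python scripts to look and compute and a shell command to move; the robot and the scene stay as the last step left them, time stands still between calls to the robot, and variables do not carry over. Pictures are saved under pics/ and viewed, about 12 in all and at most 16, crops included, and the job is handed in when it is done.

```bash
mkdir -p pics
cat > h.py <<'E'
import numpy as np, cv2
from plant import ctrl
from scipy.spatial.transform import Rotation as R
def snap(n):
    s=ctrl.snapshot(n); return s
def save(s,name,crop=None,scale=1):
    im=s["pixels"][:,:,::-1]
    if crop: im=im[crop[1]:crop[3],crop[0]:crop[2]]
    if scale!=1: im=cv2.resize(im,None,fx=scale,fy=scale,interpolation=cv2.INTER_CUBIC)
    cv2.imwrite("pics/"+name+".png",im)
def ray(s,px):
    K=np.array(s["intrinsics"]); d=np.array(s["rotation"])@np.linalg.solve(K,[px[0],px[1],1.]); return np.array(s["eye"]),d
def at_z(s,px,z):
    e,d=ray(s,px); return e+d*(z-e[2])/d[2]
def proj(s,p):
    c=np.array(s["rotation"]).T@(np.asarray(p,float)-np.array(s["eye"])); q=np.array(s["intrinsics"])@c; return q[:2]/q[2]
def tri(s1,p1,s2,p2):
    e1,d1=ray(s1,p1); e2,d2=ray(s2,p2); A=np.stack([d1,-d2],1); t=np.linalg.lstsq(A,e2-e1,rcond=None)[0]
    a=e1+t[0]*d1;b=e2+t[1]*d2; return (a+b)/2,np.linalg.norm(a-b)
E
python3 - <<'E'
from h import *
for n in ("top","side"):
    s=snap(n); save(s,n+"0"); print(n,s["eye"],np.round(s["rotation"],4).tolist(),s["intrinsics"])
    for l in ["shoe0","shoe0_ear","fixture","lever_tip","gauge","gauge_rest","cabinet","gauge_eye","disc","spanner","hammer","spraycan","mug","jar","square"]:
        print(l,[(round(d["p"],2),np.round(d["xy"],1).tolist(),int(d["region"].sum())) for d in ctrl.cut_out(n,l)])
print(ctrl.sense())
E
```

```text
top [ 0.41438307 -0.01747455  1.41792186] [-3.0626, 0.0115, -1.5683] [[410.69821931   0.         314.65172943]
 [  0.         410.69821931 198.08343682]
 [  0.           0.           1.        ]]
shoe0 [(0.89, [277.3, 227.4], 405), (0.79, [309.9, 222.9], 382), (0.78, [227.5, 142.0], 359), (0.72, [384.8, 222.1], 398), (0.69, [352.4, 247.3], 335)]
shoe0_ear [(0.62, [275.2, 225.8], 381), (0.6, [227.9, 135.7], 368)]
fixture [(0.63, [329.3, 172.0], 4133)]
lever_tip [(0.58, [383.8, 180.5], 77), (0.18, [386.2, 221.8], 387)]
gauge [(0.66, [177.5, 202.9], 5799), (0.61, [439.3, 211.8], 114)]
gauge_rest [(0.73, [432.0, 217.4], 545), (0.67, [440.5, 261.7], 1106)]
cabinet [(0.67, [178.1, 203.2], 5770)]
gauge_eye [(0.48, [443.7, 213.8], 68)]
disc [(0.68, [438.7, 258.8], 1108)]
spanner [(0.87, [255.4, 251.4], 249)]
hammer [(0.66, [207.2, 283.0], 841)]
spraycan [(0.91, [281.9, 123.8], 470)]
mug [(0.62, [391.6, 270.4], 615)]
jar [(0.91, [345.5, 129.2], 370)]
square [(0.56, [445.6, 153.9], 600), (0.17, [439.3, 262.6], 1141)]
side [ 0.23080763 -1.21673401  0.86100854] [-2.1277, -0.0171, -0.2284] [[424.
[... 1022 characters left out ...]
, 295.2], 460)]
{'time': 1.6, 'qpos': array([-1.21202435e+00,  3.19604940e-01,  1.56447824e+00,  3.37958341e-05,
        1.25738099e+00, -2.00305842e-02]), 'qd': array([ 6.15382964e-05, -8.59805588e-04, -4.55114314e-04, -8.50392615e-04,
       -2.54365598e-03, -6.34201011e-04]), 'joint_torque': array([ 1.87309615e-04, -4.12347722e+01, -2.32228553e+01,  7.27398531e-02,
        3.77268658e-02, -7.48689473e-06]), 'eef_pos': array([ 0.21264584, -0.53427069,  0.21398157]), 'tcp_rot': array([ 3.14146356e+00, -2.95711585e-05,  3.78792144e-01]), 'wrist_force': array([ 0.31889888, -0.97981635,  0.92777523]), 'ft_torque': array([ 0.00151594,  0.00847117, -0.00630524]), 'finger_gap': 1.000077849972978}
```

```bash
sed -i 's/np.array(s\["rotation"\])/R.from_euler("xyz",s["rotation"]).as_matrix()/g' h.py
python3 - <<'E'
import cv2
a=cv2.imread('pics/top0.png');b=cv2.imread('pics/side0.png')
cv2.imwrite('pics/topc.png',cv2.resize(a[90:310,120:500],(800,463),interpolation=cv2.INTER_CUBIC))
cv2.imwrite('pics/sidec.png',cv2.resize(b[90:350,210:470],(600,600),interpolation=cv2.INTER_CUBIC))
E
```

```text
(no output)
```

View pics/topc.png

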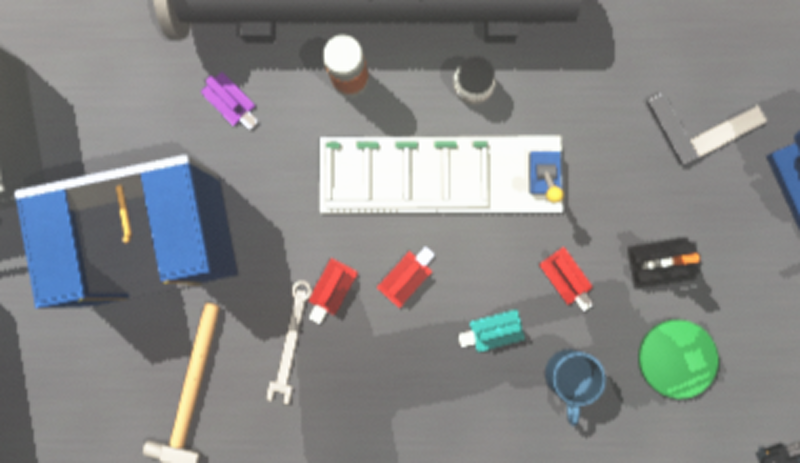

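View pics/sidec.png

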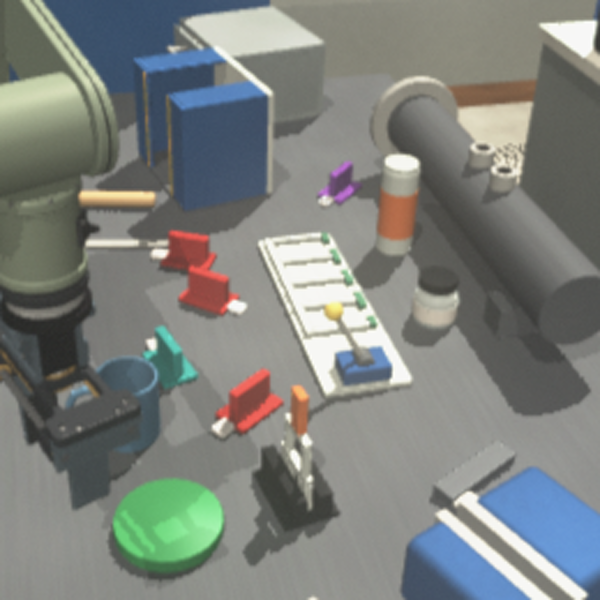

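```bash
cat >> h.py <<'E'
from scipy.optimize import minimize
from scipy.spatial import ConvexHull
U=4
def hsv(s):
    im=cv2.resize(s["pixels"],None,fx=U,fy=U,interpolation=cv2.INTER_CUBIC); return cv2.cvtColor(im,cv2.COLOR_RGB2HSV).astype(int)
def red(s):
    h=hsv(s); return ((h[...,0]<8)|(h[...,0]>170))&(h[...,1]>110)&(h[...,2]>60)
def comps(m,amin=120):
    n,l,st,c=cv2.connectedComponentsWithStats(m.astype(np.uint8))
    return [(l==i,c[i]/U,st[i,4]/U/U) for i in range(1,n) if st[i,4]>amin*U*U]
def box(a): return np.array([[x,y,z] for x in a[:2] for y in a[2:4] for z in a[4:6]],float)
SHOE=[box((-.04,.04,-.025,.025,0,.008)),box((-.033,.033,-.007,.007,.008,.05))]
EAR=[box((.04,.063,-.01,.01,0,.008))]
def render(s,boxes,T,pos):
    m=np.zeros((400*U,640*U),np.uint8); Rm=R.from_euler("xyz",s["rotation"]).as_matrix(); K=np.array(s["intrinsics"])
    for b in boxes:
        w=b@T.T+pos; c=(w-np.array(s["eye"]))@Rm; q=c@K.T; q=(q[:,:2]/q[:,2:]+.5)*U-.5
        h=cv2.convexHull(np.float32(q)); cv2.fillConvexPoly(m,np.int32(np.round(h*16)),1,shift=4)
    return m>0
def fit(views,boxes,x0,z=None,steps=(.01,.01,.15,.005)):
    """views: [(snap,mask)], x0=[x,y,yaw(,z)]"""
    x0=np.array(x0,float); n=len(x0)
    def f(x):
        T=R.from_euler("z",x[2]).as_matrix(); p=np.array([x[0],x[1],x[3] if n>3 else (z or 0)]); L=0
        for s,m in views:
            r=render(s,boxes,T,p); L+=1-(r&m).sum()/max(1,(r|m).sum())
        return L/len(views)
    sim=np.vstack([x0]+[x0+np.eye(n)[i]*steps[i] for i in range(n)])
    o=minimize(f,x0,method="Nelder-Mead",options=dict(initial_simplex=sim,xatol=1e-4,fatol=1e-4,maxiter=250)); return o.x,o.fun
E
cat > shoes.py <<'E'
from h import *
st,ss=snap("top"),snap("side")
ct,cs=comps(red(st)),comps(red(ss),100)
print("red top",[(np.round(c,1).tolist(),int(a)) for _,c,a in ct]); print("red side",[(np.round(c,1).tolist(),int(a)) for _,c,a in cs])
for m,c,a in ct:
    p=at_z(st,c,.015)
    q=proj(ss,p); k=[x for x in cs if np.hypot(*(x[1]-q))<15]
    v=[(st,m)]+([(ss,k[0][0])] if k else [])
    best=None
    h=hsv(st); white=(h[...,1]<70)&(h[...,2]>150)
    for y0 in np.arange(0,3.14,.4):
        o=fit(v,SHOE,[p[0],p[1],y0,0.0])
        if best is None or o[1]<best[1]: best=o
    x,f=best
    for fl in (0,np.pi):
        r=render(st,EAR,R.from_euler("z",x[2]+fl).as_matrix(),np.array([x[0],x[1],x[3]])); e=white[r].mean()
        print(np.round(x[:2],4),"yaw",round((x[2]+fl+np.pi)%(2*np.pi)-np.pi,3),"z",round(x[3],4),"loss",round(f,3),"views",len(v),"ear",round(e,2))
    for i,vv in enumerate(v): print("  single",i,np.round(fit([vv],SHOE,x[:3],0)[0],4))
E
time python3 shoes.py
```

```text
red top [([388.6, 220.9], 350), ([311.7, 222.9], 334), ([278.1, 225.8], 333), ([575.1, 393.6], 157)]
red side [([296.1, 207.8], 587), ([318.6, 264.2], 395)]
[ 0.4493 -0.2538] yaw -2.513 z -0.0002 loss 0.092 views 2 ear 0.88
[ 0.4493 -0.2538] yaw 0.628 z -0.0002 loss 0.092 views 2 ear 0.02
  single 0 [ 0.4492 -0.2538  3.7631]
  single 1 [ 0.4489 -0.2527  3.8514]
[0.4425 0.0095] yaw 2.407 z 0.0005 loss 0.271 views 2 ear 0.04
[0.4425 0.0095] yaw -0.734 z 0.0005 loss 0.271 views 2 ear 1.0
  single 0 [0.4425 0.0096 2.4078]
  single 1 [0.4406 0.012  2.3421]
[0.4314 0.1265] yaw -0.51 z -0.002 loss 0.293 views 2 ear 0.11
[0.4314 0.1265] yaw 2.632 z -0.002 loss 0.293 views 2 ear 0.99
  single 0 [ 0.431   0.126  -0.5013]
  single 1 [ 0.4315  0.1231 -0.5901]
[-0.1484 -0.8685] yaw 2.807 z -0.0147 loss 0.3 views 1 ear nan
[-0.1484 -0.8685] yaw -0.334 z -0.0147 loss 0.3 views 1 ear 0.61
  single 0 [-0.1429 -0.8588  2.7685]shoes.py:16: RuntimeWarning: Mean of empty slice.
  r=render(st,EAR,R.from_euler("z",x[2]+fl).as_matrix(),np.array([x[0],x[1],x[3]])); e=white[r].mean()
  ret = ret.dtype.type(ret / rcount)

real	1m38.816s
user	1m33.807s
sys	0m0.979s
```

```bash
cat > fix.py <<'E'
from h import *
st,ss=snap("top"),snap("side")
save(st,"tright",(440,150,640,400),2)
H,S_=hsv(st),hsv(ss)
def roi(m,x0,y0,x1,y1):
    o=np.zeros_like(m); o[y0*U:y1*U,x0*U:x1*U]=m[y0*U:y1*U,x0*U:x1*U]; return o
# fixture plate
m=roi((H[...,1]<60)&(H[...,2]>150),262,145,395,200)
m=cv2.morphologyEx(m.astype(np.uint8),cv2.MORPH_CLOSE,np.ones((45,45)))>0
P=[box((-.0625,.0625,-.255,.143,0,.01))]
fx,l=fit([(st,m)],P,[.54,.0,0]); print("fixture",fx,l)
# cabinet
m=roi((H[...,0]>100)&(H[...,0]<125)&(H[...,1]>110)&(H[...,2]>50),118,150,230,245)
C=[box((-.086,.075,a,b,0,.2)) for a,b in((-.125,-.055),(.055,.125))]
cx,l=fit([(st,m)],C,[.46,.43,.17]); print("cabinet",cx,l)
# rest / gauge
og=lambda h:(h[...,0]>5)&(h[...,0]<20)&(h[...,1]>140)&(h[...,2]>90)
ot=comps(roi(og(H),415,195,465,235),10); os_=comps(roi(og(S_),325,250,355,285),10)
print("orange",[(c,a) for _,c,a in ot],[(c,a) for _,c,a in os_])
print("tri grip",tri(st,ot[0][1],ss,os_[0][1]))
gx,l=fit([(st,ot[0][0]),(ss,os_[0][0])],[box((-.006,.006,-.012,.012,.098,.152))],[.47,-.42,0,.006]); print("gauge",gx,l)
m=roi((H[...,2]<62),415,195,470,235); 
m=cv2.morphologyEx((m|ot[0][0]).astype(np.uint8),cv2.MORPH_CLOSE,np.ones((25,25)))>0
m=max(comps(m),key=lambda c:c[2])[0]
rx,l=fit([(st,m)],[box((-.035,.035,-.05,.05,0,.04))],[gx[0],gx[1],0]); print("rest",rx,l)
yl=lambda h:(h[...,0]>20)&(h[...,0]<32)&(h[...,1]>140)&(h[...,2]>120)
yt=comps(roi(yl(H),370,165,400,195),8);ys=comps(roi(yl(S_),345,215,370,240),8); print("ball",tri(st,yt[0][1],ss,ys[0][1]))
# overlay
im=cv2.resize(st["pixels"][:,:,::-1],None,fx=U,fy=U,interpolation=cv2.INTER_CUBIC); im2=cv2.resize(ss["pixels"][:,:,::-1],None,fx=U,fy=U,interpolation=cv2.INTER_CUBIC)
N=[box((-.0425,.0425,y-.0275,y+.0275,.02,.0201)) for y in(.096,.032,-.032,-.096)]
for b,x,z in[(P,fx,0),(N,fx,0),([C[0]],cx,0),([C[1]],cx,0),([box((-.035,.035,-.05,.05,0,.04))],rx,0),([box((-.035,.075,-.005,.005,.125,.135))],cx,0),([box((-.006,.006,-.012,.012,.098,.152))],gx,gx[3])]:
    for s,I in((st,im),(ss,im2)):
        for bb in b:
            r=render(s,[bb],R.from_euler("z",x[2]).as_matrix(),np.array([x[0],x[1],z])); k,_=cv2.findContours(r.astype(np.uint8),0,1); cv2.drawContours(I,k,-1,(0,255,255),1)
a=im[145*U:260*U,120*U:480*U]; a=cv2.resize(a,(800,256)); b=cv2.resize(im2[100*U:340*U,240*U:420*U],(450,600))[:340*2]
cv2.imwrite("pics/ovt.png",cv2.resize(im[140*U:250*U,115*U:475*U],(800,244*1),interpolation=cv2.INTER_AREA)); 
c=np.zeros((600,800,3),np.uint8); c[:244]=cv2.imread("pics/ovt.png"); c[244:600,:450]=cv2.resize(im2[110*U:320*U,255*U:420*U],(450,573))[:356] if 0 else cv2.resize(im2[105*U:310*U,260*U:419*U],(276,356)).repeat(1,0).copy() if 0 else cv2.resize(im2[105*U:310*U,210*U:469*U],(450,356))
d=cv2.imread("pics/tright.png"); c[244:600,460:745]=cv2.resize(d,(285,356))
cv2.imwrite("pics/ov.png",c); np.savez("fix.npz",fx=fx,cx=cx,gx=gx,rx=rx)
E
python3 fix.py
```

```text
fixture [0.60635834 0.0145373  0.05155326] 0.3136487753189061
cabinet [0.50401493 0.42085566 0.21436264] 0.44043750604958587
orange [(array([446.57707254, 213.06994819]), np.float64(48.25))] [(array([339.86831276, 262.32304527]), np.float64(15.1875)), (array([340.78125, 272.25   ]), np.float64(28.5))]
tri grip (array([ 0.47013227, -0.40991373,  0.14653349]), np.float64(0.0018751049022783038))
gauge [ 0.47089163 -0.41188375  0.0524598   0.00348605] 0.5584046533080511
rest [ 0.46975059 -0.40972946  0.1291838 ] 0.5642787046123651Traceback (most recent call last):
  File "fix.py", line 27, in <module>
    yt=comps(roi(yl(H),370,165,400,195),8);ys=comps(roi(yl(S_),345,215,370,240),8); print("ball",tri(st,yt[0][1],ss,ys[0][1]))
                                                                                                                    ~~^^^
IndexError: list index out of range
```

Run:
```python
from h import *
import pickle
st,ss=snap("top"),snap("side"); pickle.dump((st,ss),open("f0.pkl","wb"))
im=st["pixels"][:,:,::-1]; c=np.zeros((600,800,3),np.uint8)
c[:300]=cv2.resize(im[148:200,264:403][:52],(800,300),interpolation=cv2.INTER_CUBIC)
c[300:600,:360]=cv2.resize(im[155:240,122:224],(360,300),interpolation=cv2.INTER_CUBIC)
c[300:600,370:800]=cv2.resize(im[193:236,410:472],(430,300),interpolation=cv2.INTER_CUBIC)
cv2.imwrite("pics/z1.png",c)
im=ss["pixels"][:,:,::-1];c=np.zeros((600,800,3),np.uint8)
c[:,:400]=cv2.resize(im[188:263,318:393][:,:],(400,400),interpolation=cv2.INTER_CUBIC)[:600].repeat(1,0) if 0 else cv2.copyMakeBorder(cv2.resize(im[185:265,316:396],(400,400),interpolation=cv2.INTER_CUBIC),0,200,0,0,cv2.BORDER_CONSTANT)
c[:400,400:]=cv2.resize(im[250:320,312:382],(400,400),interpolation=cv2.INTER_CUBIC)
c[400:,:200]=cv2.resize(im[108:183,260:335],(200,200),interpolation=cv2.INTER_CUBIC)
c[400:,210:410]=cv2.resize(st["pixels"][340:400,540:600,::-1],(200,200),interpolation=cv2.INTER_CUBIC)
cv2.imwrite("pics/z2.png",c)
```

```text
(no output)
```

View pics/z1.png

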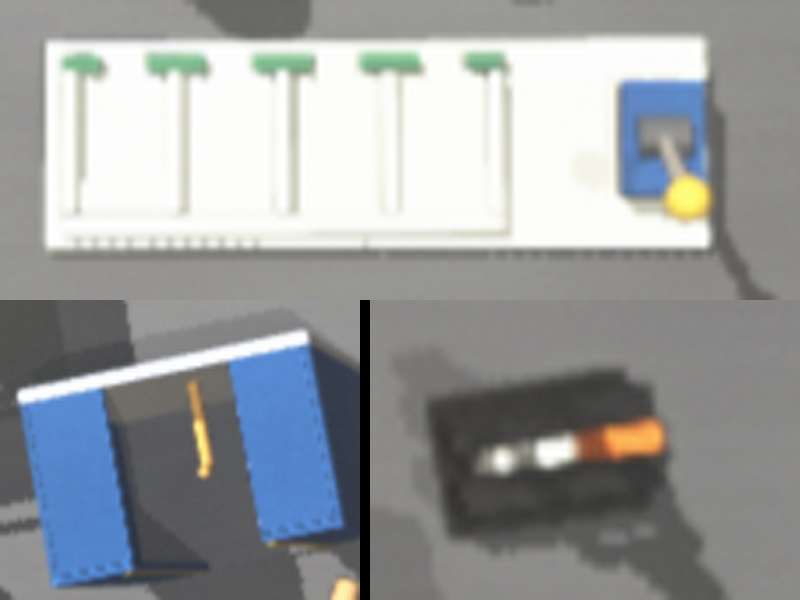

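View pics/z2.png

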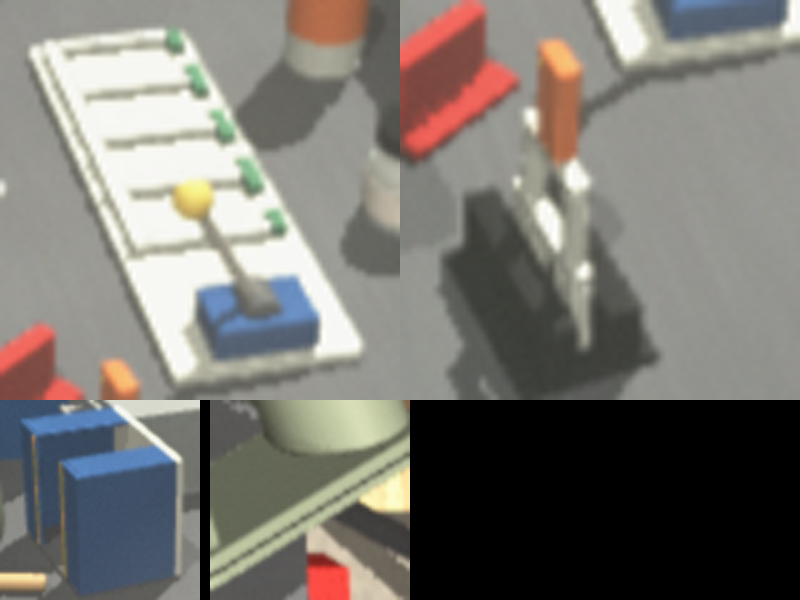

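```bash
cat > fix2.py <<'E'
from h import *
import pickle
from scipy.optimize import least_squares
st,ss=pickle.load(open("f0.pkl","rb"))
A=lambda u,v:(264+(u+.5)*139/800-.5,148+(v+.5)*52/300-.5)
B=lambda u,v:(122+(u+.5)*102/360-.5,155+(v-299.5)*85/300-.5)
C=lambda u,v:(410+(u-369.5)*62/430-.5,193+(v-299.5)*43/300-.5)
D=lambda u,v:(316+(u+.5)*.2-.5,185+(v+.5)*.2-.5)
E_=lambda u,v:(260+(u+.5)*.375-.5,108+(v-399.5)*.375-.5)
F=lambda u,v:(312+(u-399.5)*.175-.5,250+(v+.5)*.175-.5)
def pf(pts,x0):
    def f(x):
        T=R.from_euler("z",x[2]).as_matrix(); return np.concatenate([proj(s,T@np.array(p)+[x[0],x[1],0])-np.array(q) for s,p,q in pts])
    o=least_squares(f,x0); return o.x,np.sqrt((o.fun**2).mean()),np.round(o.fun.reshape(-1,2),1).tolist()
top=[(st,(.0625,.143,.01),A(47,40)),(st,(.0625,-.255,.01),A(707,38)),(st,(-.0625,.143,.01),A(46,248)),(st,(-.0625,-.255,.01),A(710,248))]
side=[(ss,(.0625,.143,.01),D(185,30)),(ss,(.0625,-.255,.01),D(360,350)),(ss,(-.0625,.143,.01),D(30,45)),(ss,(-.0625,-.255,.01),D(178,383))]
for n,p in(("fx top",top),("fx side",side),("fx both",top+side)): print(n,*pf(p,[.6,0,0]))
ct=[(st,(x,y,.2),B(u,v)) for x,y,u,v in[(.075,.125,20,402),(.075,.055,102,388),(-.086,.125,55,585),(-.086,.055,133,572),(.075,-.055,230,362),(.075,-.125,308,345),(-.086,-.055,263,543),(-.086,-.125,343,526)]]
cs=[(ss,(-.086,-.125,.2),E_(63,462)),(ss,(-.086,-.125,0),E_(82,592)),(ss,(.075,-.125,.2),E_(176,450)) if 0 else (ss,(-.086,-.055,.2),E_(63,462))][:0]+[(ss,(-.086,-.125,.2),E_(75,478)),(ss,(-.086,-.125,0),E_(82,592)),(ss,(.075,-.125,.2),E_(176,458)),(ss,(-.086,-.055,.2),E_(62,462)),(ss,(-.086,.125,.2),E_(24,422))]
for n,p in(("cab top",ct),("cab side",cs),("cab both",ct+cs)): print(n,*pf(p,[.5,.42,.2]))
rt=[(st,(.035,.05,0),C(432,405)),(st,(.035,-.05,.04),C(655,372)),(st,(-.035,-.05,.04),C(668,500)),(st,(-.035,.05,0),C(450,535))]
print("rest",*pf(rt,[.47,-.41,.14]))
print("grip top face tri",tri(st,C(634,438),ss,F(559,53)), "ball",tri(st,A(688,198),ss,D(193,198)))
# hook tip
print("hook tip@.147",at_z(st,B(206,470),.142),"hook root@.13",at_z(st,B(193,385),.13))
E
python3 fix2.py
```

```text
fx top [0.61468161 0.00542466 0.00260309] 0.15134540294435353 [[-0.0, 0.1], [0.1, 0.2], [-0.2, -0.1], [0.1, -0.2]]
fx side [0.61288604 0.0025244  0.00320735] 0.6743066443217208 [[0.0, 0.5], [1.0, 0.1], [-0.1, 0.8], [-0.9, -1.0]]
fx both [0.61406003 0.00471152 0.00267793] 0.5520275656516381 [[0.2, 0.3], [0.3, 0.4], [0.0, 0.1], [0.3, -0.1], [0.2, 0.1], [1.0, -0.3], [0.1, 0.5], [-0.7, -1.5]]
cab top [0.50561705 0.42041945 0.20645189] 0.5191229302851579 [[0.2, 0.0], [-0.1, -0.7], [-0.7, 1.0], [0.4, -0.1], [-0.4, -0.8], [0.4, -0.7], [-0.1, 0.6], [0.3, 0.6]]
cab side [0.50871718 0.42523169 0.19961858] 1.0087963633042343 [[0.7, -0.7], [-0.6, 1.9], [0.9, 0.6], [-0.6, -1.3], [-0.5, -1.4]]
cab both [0.50611507 0.42066716 0.2068914 ] 0.8038627644169697 [[0.2, -0.1], [-0.2, -0.9], [-0.7, 0.8], [0.3, -0.3], [-0.5, -0.9], [0.3, -0.9], [-0.2, 0.4], [0.2, 0.4], [0.5, -0.1], [-0.7, 2.5], [0.7, 1.0], [-0.9, -0.7], [-1.2, -0.9]]
rest [ 0.46972512 -0.41105461  0.13794672] 0.8701903367658533 [[-0.7, -1.0], [-0.4, -1.0], [1.1, 1.4], [-0.1, 0.5]]
grip top face tri (array([ 0.47029434, -0.40937581,  0.15772232]), np.float64(0.0013097973652943756)) ball (array([ 0.56811611, -0.2192605 ,  0.12010145]), np.float64(0.0015555288068089662))
hook tip@.147 [0.49979481 0.41835075 0.142     ] hook root@.13 [0.57708991 0.43635162 0.13      ]
```

```bash
cat > rel.py <<'E'
import sys; from h import *
# rel.py x y z yaw [pitchroll ignored]: shift & turn in tool axes to reach TCP pose pointing down
x,y,z,w=map(float,sys.argv[1:5]); s=ctrl.sense()
Rt=R.from_euler("xyz",s["tcp_rot"]); Rg=R.from_euler("xyz",[np.pi,0,w])
print("t",np.round(Rt.inv().apply(np.array([x,y,z])-s["eef_pos"]),4).tolist(),"dr",np.round((Rt.inv()*Rg).as_rotvec(),3).tolist(),"now",np.round(s["eef_pos"],4),np.round(s["tcp_rot"],3),"t",round(s["time"],2),"gap",round(s["finger_gap"],3),"j6",round(s["qpos"][5],2))
E
python3 rel.py .449 -.254 .12 .622
```

```text
t [0.3232, -0.173, 0.0939] dr [0.0, 0.0, -0.243] now [ 0.2126 -0.5343  0.214 ] [3.141 0.    0.379] t 1.9 gap 0.997 j6 -0.02
```

```bash
python3 -m crank '{"translation":[[0.054,-0.029,0],[0.108,-0.058,0],[0.162,-0.087,0],[0.216,-0.116,0.01],[0.27,-0.145,0.03],[0.323,-0.173,0.06],[0.323,-0.173,0.094],[0.323,-0.173,0.094]],"dr":[[0,0,-0.04],[0,0,-0.08],[0,0,-0.12],[0,0,-0.16],[0,0,-0.2],[0,0,-0.243],[0,0,-0.243],[0,0,-0.243]]}' 0.4 30
python3 - <<'E'
from h import *
st=snap("top"); ss=snap("side"); save(ss,"a1",(250,180,390,320),4)
# TCP projection check
s=ctrl.sense(); print(s["eef_pos"],proj(st,s["eef_pos"]),proj(ss,s["eef_pos"]),proj(ss,[.449,-.254,.05]))
E
python3 rel.py .449 -.254 .016 .622
```

```text
time: 2.9
eef_pos: [0.4474, -0.2524, 0.1178]
tcp_rot: [-3.136, 0.003, 0.624]
wrist_force: [-0.3, 0.6, 0.8]
finger_gap: 0.606
[ 0.44904106 -0.25467334  0.12075651] [394.77329718 219.72327759] [318.4326293  235.77263474] [318.14851758 254.69484253]
t [0.0003, -0.0007, 0.1048] dr [0.001, -0.0, -0.001] now [ 0.449  -0.2547  0.1208] [ 3.141 -0.     0.621] t 3.0 gap 0.602 j6 0.41
```

View pics/a1.png

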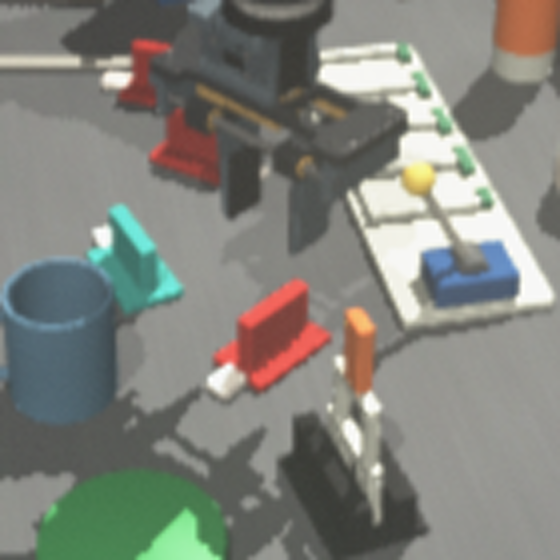

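```bash
python3 -m crank '{"translation":[[0,0,0.05],[0,0,0.095],[0,0,0.105],[0,0,0.105]],"dr":[[0,0,0],[0,0,0],[0,0,0],[0,0,0]]}' 0.4 && python3 -m crank '{"translation":[[0,0,0],[0,0,0],[0,0,0],[0,0,0]],"dr":[[0,0,0],[0,0,0],[0,0,0],[0,0,0]]}' 0.95 40 && python3 -m crank '{"translation":[[0,0,-0.05],[0,0,-0.1],[0,0,-0.16],[0,0,-0.2],[0,0,-0.2]],"dr":[[0,0,0],[0,0,0],[0,0,0],[0,0,0],[0,0,0]]}'; python3 rel.py .6145 .101 .2 3.13
```

```text
time: 3.5
eef_pos: [0.4495, -0.2552, 0.0162]
tcp_rot: [3.14, -0.001, 0.621]
wrist_force: [0.9, -0.4, 0.7]
finger_gap: 0.602
time: 4.0
eef_pos: [0.4489, -0.2541, 0.0153]
tcp_rot: [3.141, -0.0, 0.622]
wrist_force: [-0.7, -0.1, -0.1]
finger_gap: 0.193
time: 4.62
eef_pos: [0.4501, -0.2548, 0.2176]
tcp_rot: [3.136, -0.003, 0.622]
wrist_force: [0.4, -0.7, -4.3]
finger_gap: 0.152
t [0.3408, -0.1936, 0.0173] dr [0.006, 0.007, -2.508] now [ 0.4501 -0.2548  0.2176] [ 3.136e+00 -3.000e-03  6.220e-01] t 4.62 gap 0.152 j6 0.41
```

```bash
python3 rel.py .6146 -.027 .13 3.144; python3 -m crank '{"translation":[[0.02,-0.01,0],[0.06,-0.03,0],[0.1,-0.04,0],[0.15,-0.05,0],[0.2,-0.07,0],[0.25,-0.08,0],[0.266,-0.089,0],[0.266,-0.089,0],[0.266,-0.089,0],[0.266,-0.089,0],[0.266,-0.089,0],[0.266,-0.089,0]],"dr":[[0,0,-0.18],[0,0,-0.36],[0,0,-0.54],[0,0,-0.72],[0,0,-0.9],[0,0,-1.08],[0,0,-1.26],[0,0,-1.44],[0,0,-1.62],[0,0,-1.8],[0,0,-1.98],[0,0,-2.16]]}';  python3 rel.py .6146 -.027 .13 3.144
```

```text
t [0.2662, -0.0899, 0.0877] dr [0.006, 0.007, -2.522] now [ 0.4501 -0.2548  0.2176] [ 3.136e+00 -3.000e-03  6.220e-01] t 4.62 gap 0.152 j6 0.41
time: 6.12
eef_pos: [0.6115, -0.0266, 0.2113]
tcp_rot: [-3.14, -0.006, 2.788]
wrist_force: [-0.1, 0.5, -4.1]
finger_gap: 0.148
t [-0.0035, 0.0009, 0.0812] dr [-0.001, -0.006, -0.356] now [ 0.6115 -0.0266  0.2113] [-3.14  -0.006  2.788] t 6.12 gap 0.148 j6 -1.28
```

```bash
python3 -m crank '{"translation":[[-0.003,0,0.03],[-0.003,0,0.08],[-0.003,0,0.11],[-0.003,0,0.11]],"dr":[[0,0,-0.18],[0,0,-0.356],[0,0,-0.356],[0,0,-0.356]]}';  python3 rel.py .6146 -.027 .026 3.144
cat > held.py <<'E'
from h import *
import sys
# fit held shoe: yaw given from tool; solve x,y with z = tcp z - .016 (+ free)
flip=float(sys.argv[1]); name=sys.argv[2]
ss=snap("side"); st=snap("top"); s=ctrl.sense(); p=s["eef_pos"]; yaw=s["tcp_rot"][2]+flip
save(ss,name,(280,180,400,270),6)
q=proj(ss,p-[0,0,.01]); m=red(ss); o=np.zeros_like(m); w=45; c=np.int32(q); o[(c[1]-w)*U:(c[1]+w)*U,(c[0]-w)*U:(c[0]+w)*U]=m[(c[1]-w)*U:(c[1]+w)*U,(c[0]-w)*U:(c[0]+w)*U]
h=hsv(ss); wh=(h[...,1]<70)&(h[...,2]>150)
print("tcp",p,"proj",q,"red area",o.sum()/U/U)
cc=max(comps(o,30),key=lambda k:-np.hypot(*(k[1]-q)))
print("red c",cc[1],cc[2]," model red c",[ (np.argwhere(render(ss,SHOE,R.from_euler("z",yaw).as_matrix(),p-[0,0,.016])).mean(0)[::-1]/U)])
E
python3 held.py -3.1416 a2
```

```text
time: 6.62
eef_pos: [0.612, -0.0276, 0.0996]
tcp_rot: [3.141, -0.012, 3.138]
wrist_force: [-0.4, -0.7, -3.0]
finger_gap: 0.155
t [-0.0034, 0.0005, 0.0735] dr [0.001, -0.012, -0.006] now [ 0.612  -0.0276  0.0996] [ 3.141 -0.012  3.138] t 6.62 gap 0.155 j6 -1.63
tcp [ 0.61568271 -0.02782712  0.1041296 ] proj [351.50064375 197.18064431] red area 258.1875
red c [350.40809611 199.90863177] 204.1875  model red c [array([352.03490596, 194.6210153 ])]
```

View pics/a2.png

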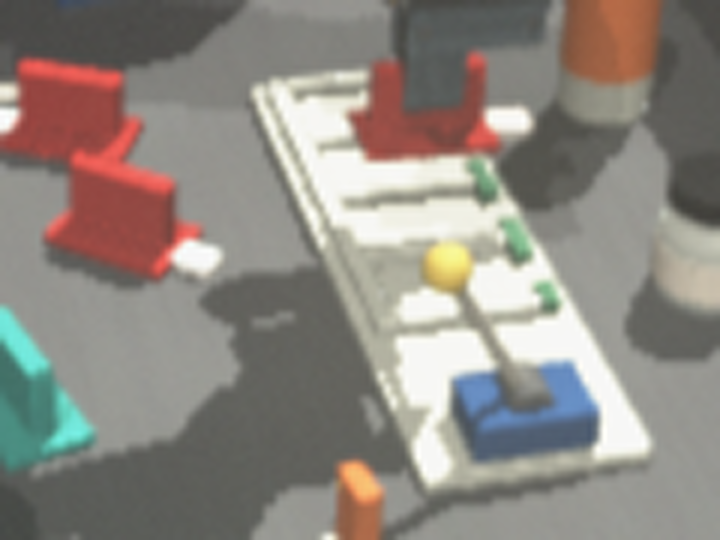

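```bash
python3 -m crank '{"translation":[[0.001,0.001,0.03],[0.001,0.001,0.05],[0.001,0.001,0.06],[0.001,0.001,0.065],[0.001,0.001,0.065]],"dr":[[0,0,-0.004],[0,0,-0.004],[0,0,-0.004],[0,0,-0.004],[0,0,-0.004]]}';  python3 rel.py .6146 -.027 .026 3.144;  python3 -m crank '{"translation":[[0,0,0.004],[0,0,0.008],[0,0,0.013],[0,0,0.013]],"dr":[[0,0,0],[0,0,0],[0,0,0],[0,0,0]]}';  python3 rel.py .6146 -.027 .026 3.144
```

```text
time: 7.35
eef_pos: [0.6155, -0.0269, 0.0406]
tcp_rot: [-3.141, 0.001, -3.141]
wrist_force: [-0.3, 0.1, -3.0]
finger_gap: 0.154
t [0.0009, -0.0001, 0.0146] dr [-0.0, 0.001, -0.002] now [ 0.6155 -0.0269  0.0406] [-3.141e+00  1.000e-03 -3.141e+00] t 7.35 gap 0.154 j6 -1.63
time: 7.85
eef_pos: [0.6154, -0.0269, 0.0354]
tcp_rot: [-3.141, 0.004, -3.141]
wrist_force: [-15.2, 0.9, 41.9]
finger_gap: 0.146
t [0.0009, -0.0001, 0.0094] dr [-0.0, 0.004, -0.002] now [ 0.6154 -0.0269  0.0354] [-3.141  0.004 -3.141] t 7.85 gap 0.146 j6 -1.63
```

```bash
python3 -m crank '{"translation":[[0,0,-0.007],[0.001,0,-0.006],[0.002,0,-0.006],[0.003,0,-0.006],[0.003,0,-0.006]],"dr":[[0,0,0],[0,0,0],[0,0,0],[0,0,0],[0,0,0]]}'; python3 -m crank '{"translation":[[0.001,0,0.001],[0.001,0,0.001]],"dr":[[0,0,0],[0,0,0]]}'
```

```text
time: 8.48
eef_pos: [0.6154, -0.0269, 0.0355]
tcp_rot: [-3.141, 0.008, -3.141]
wrist_force: [1.4, 0.2, 11.1]
finger_gap: 0.15
time: 8.72
eef_pos: [0.6154, -0.027, 0.0355]
tcp_rot: [-3.141, 0.01, -3.142]
wrist_force: [1.8, -0.0, 15.7]
finger_gap: 0.149
```

```bash
python3 -m crank '{"translation":[[0,0,-0.007],[0,0,-0.007],[0,0,-0.007]],"dr":[[0,0,0],[0,0,0],[0,0,0]]}'; python3 rel.py .6146 -.027 .036 3.144
python3 - <<'E'
from h import *
st=snap("top"); ss=snap("side")
a=cv2.resize(st["pixels"][145:205,290:365,::-1],(500,400),interpolation=cv2.INTER_CUBIC); b=cv2.resize(ss["pixels"][183:253,318:388,::-1],(400,400),interpolation=cv2.INTER_CUBIC)
cv2.imwrite("pics/a3.png",np.hstack([a,b])[:, :900][:, :800] if 0 else cv2.resize(np.hstack([a,b]),(800,356)))
E
```

```text
time: 9.1
eef_pos: [0.6109, -0.0269, 0.0381]
tcp_rot: [-3.142, -0.0, -3.141]
wrist_force: [0.9, -0.1, -2.6]
finger_gap: 0.15
t [-0.0037, -0.0001, 0.0021] dr [-0.0, -0.0, -0.002] now [ 0.6109 -0.0269  0.0381] [-3.142 -0.    -3.141] t 9.1 gap 0.15 j6 -1.63
```

View pics/a3.png

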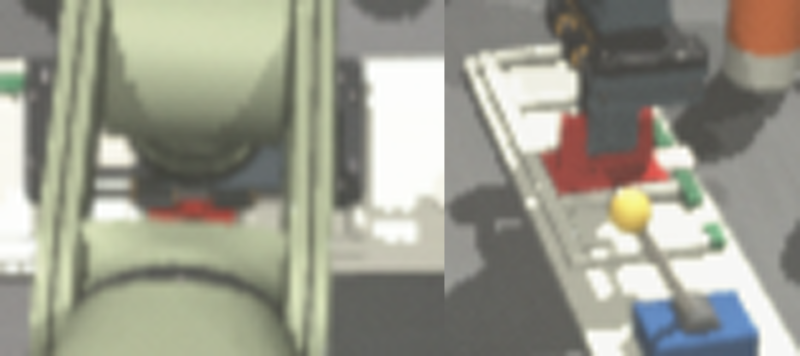

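```bash
cat > sfit.py <<'E'
from h import *
from scipy.optimize import least_squares
def sfit(ss,pts,x0,yaw=0.0027):
    T=R.from_euler("z",yaw).as_matrix()
    f=lambda x:np.concatenate([proj(ss,T@np.array(p)+x)-q for p,q in pts]); o=least_squares(f,x0); return o.x,np.round(o.fun,1)
E
python3 - <<'E'
from sfit import *
import pickle
ss=snap("side"); pickle.dump(ss,open("f1.pkl","wb"))
P=lambda u,v:np.array([318+(u-444)/5.08,183+v/5.08])
pts=[((-.04,-.025,0),P(560,193)),((-.04,.025,.008),P(541,155)),((-.033,0,.05),P(563,114)),((.033,0,.05),P(650,107)),((.04,-.025,.008),P(668,175))]
print(sfit(ss,pts,[.6146,-.027,.02]))
p=np.array([.6146,-.027,.02])
for a,b in pts: print(a,b,proj(ss,p+a))
# red mask fit with only x,y,z  using mask excluding finger: compare extreme cols
m=red(ss); o=np.zeros_like(m); o[200*U:226*U,334*U:368*U]=m[200*U:226*U,334*U:368*U]
c=max(comps(o,20),key=lambda k:k[2])[0]; ys,xs=np.nonzero(c); print("obs cols",xs.min()/U,xs.max()/U,"rows",ys.min()/U,ys.max()/U)
for p in([.6146,-.027,.022],[.6109,-.027,.022]):
    r=render(ss,SHOE,R.from_euler("z",.0027).as_matrix(),np.array(p)); ys,xs=np.nonzero(r); print(p,"model cols",xs.min()/U,xs.max()/U,"rows",ys.min()/U,ys.max()/U)
E
```

```text
(array([ 0.6281543 ,  0.02192397, -0.02146363]), array([-0.1,  0.6,  0.2, -1.2, -0.1,  0.7,  0.2,  0.1, -0.1, -0.2]))
(-0.04, -0.025, 0) [340.83464567 220.99212598] [340.98337719 220.18298721]
(-0.04, 0.025, 0.008) [337.09448819 213.51181102] [337.43903179 210.46921555]
(-0.033, 0, 0.05) [341.42519685 205.44094488] [341.61347895 204.02361259]
(0.033, 0, 0.05) [358.5511811  204.06299213] [359.87305365 201.98142902]
(0.04, -0.025, 0.008) [362.09448819 217.4488189 ] [363.16412803 215.65737959]
obs cols 337.75 361.5 rows 204.5 220.5
[0.6146, -0.027, 0.022] model cols 337.75 363.5 rows 200.75 220.0
[0.6109, -0.027, 0.022] model cols 336.75 362.5 rows 201.0 220.25
```

```bash
python3 -m crank '{"translation":[[0,0,0.004],[0,0,0.008],[0,0,0.008]],"dr":[[0,0,0],[0,0,0],[0,0,0]]}'; python3 rel.py .6146 -.027 .026 3.144
```

```text
time: 9.62
eef_pos: [0.6108, -0.0269, 0.0354]
tcp_rot: [-3.141, 0.001, -3.141]
wrist_force: [-8.7, 0.1, 23.3]
finger_gap: 0.154
t [-0.0038, -0.0001, 0.0094] dr [-0.0, 0.001, -0.002] now [ 0.6108 -0.0269  0.0354] [-3.141e+00  1.000e-03 -3.141e+00] t 9.62 gap 0.154 j6 -1.63
```

```bash
python3 -c "
from plant import ctrl
s=ctrl.sense(); print(s['wrist_force'],s['ft_torque'])"; python3 -m crank '{"translation":[[0,0.002,-0.006],[0,0.002,-0.006],[0,0.002,0],[0,0.002,0]],"dr":[[0,0,0],[0,0,0],[0,0,0],[0,0,0]]}';python3 -c "
from plant import ctrl
s=ctrl.sense(); print(s['wrist_force'],s['ft_torque'])"
```

```text
[-8.72368094  0.14671838 23.34006667] [0.22928227 1.31063188 0.01946337]
time: 10.12
eef_pos: [0.6111, -0.0248, 0.0352]
tcp_rot: [-3.142, 0.001, -3.141]
wrist_force: [-8.5, 1.2, 26.9]
finger_gap: 0.147
[-8.54626895  1.17991524 26.93520433] [0.25639333 1.51654954 0.03379872]
```

```bash
cat > q.py <<'E'
from plant import ctrl
import numpy as np
s=ctrl.sense(); print("pos",np.round(s["eef_pos"],4),"F",np.round(s['wrist_force'],1),"T",np.round(s['ft_torque'],2),"gap",round(s["finger_gap"],3),"t",s["time"])
E
python3 -m crank '{"translation":[[0,0,-0.006],[-0.004,-0.002,-0.007],[-0.007,-0.002,-0.007],[-0.007,-0.002,-0.007]],"dr":[[0,0,0],[0,0,0],[0,0,0],[0,0,0]]}' >/dev/null; python3 q.py; python3 -m crank '{"translation":[[0,0,0.007],[0,0,0.007],[0,0,0.007]],"dr":[[0,0,0],[0,0,0],[0,0,0]]}'>/dev/null; python3 q.py
```

```text
pos [ 0.6158 -0.027   0.0364] F [-5.2 -0.6 -1.6] T [-0.05  0.86  0.07] gap 0.155 t 10.625
pos [ 0.6157 -0.0271  0.0351] F [-14.1  -0.2  27.5] T [0.09 2.76 0.15] gap 0.153 t 11.0
```

```bash
python3 -m crank '{"translation":[[0.002,0,-0.008],[0.005,0,-0.008],[0.005,0,-0.008],[0.005,0,-0.004],[0.005,-0.001,-0.004],[0.005,-0.002,-0.004],[0.005,-0.003,-0.004],[0.005,-0.003,-0.004]],"dr":[[0,0,0],[0,0,0],[0,0,0],[0,0,0],[0,0,0],[0,0,0],[0,0,0],[0,0,0]]}'; python3 q.py;  python3 -m crank '{"translation":[[0,-0.001,0],[0,-0.002,0],[0,-0.003,0],[0,-0.003,0]],"dr":[[0,0,0],[0,0,0],[0,0,0],[0,0,0]]}'; python3 q.py
```

```text
time: 12.0
eef_pos: [0.6136, -0.0291, 0.0352]
tcp_rot: [3.14, 0.001, 3.142]
wrist_force: [1.5, 4.4, 2.2]
finger_gap: 0.152
pos [ 0.6136 -0.0291  0.0352] F [1.5 4.4 2.2] T [ 1.1  -0.25  0.06] gap 0.152 t 12.0
time: 12.5
eef_pos: [0.6135, -0.0294, 0.0353]
tcp_rot: [3.136, 0.001, 3.141]
wrist_force: [1.2, 13.5, 2.7]
finger_gap: 0.151
pos [ 0.6135 -0.0294  0.0353] F [ 1.2 13.5  2.7] T [ 2.75 -0.25  0.29] gap 0.151 t 12.5
```

```bash
python3 -m crank '{"translation":[[0,0.003,-0.001],[0,0.006,-0.001],[0,0.006,0],[0,0.006,0.003],[0,0.006,0.004],[0,0.006,0.004]],"dr":[[0,0,0],[0,0,0],[0,0,0],[0,0,0],[0,0,0],[0,0,0]]}'; python3 q.py
```

```text
time: 13.25
eef_pos: [0.6122, -0.027, 0.035]
tcp_rot: [-3.142, -0.0, -3.141]
wrist_force: [-9.4, 2.8, 24.3]
finger_gap: 0.153
pos [ 0.6122 -0.027   0.035 ] F [-9.4  2.8 24.3] T [0.47 1.65 0.13] gap 0.153 t 13.25
```

Run:
```python
from h import *
ss=snap("side"); im=cv2.resize(ss["pixels"][190:240,328:388,::-1],(720,600),interpolation=cv2.INTER_CUBIC)
im=np.uint8(255*(im/255.)**.6)
F=np.array([.6145,.005,0])
for y in(.032,-.032,-.096):
    for x in(-.0425,.0425):
        for yy in(y-.0275,y+.0275):
            q=(proj(ss,F+[x,yy,.02])-[328,190]+.5)*12; cv2.circle(im,tuple(np.int32(q)),3,(255,0,255),-1)
s=ctrl.sense(); p=s["eef_pos"]-[0,0,.016]
for a in [(-.04,-.025,0),(-.04,.025,0),(.04,-.025,0),(.04,.025,0),(.063,-.01,0),(.063,.01,0)]:
    q=(proj(ss,p+a)-[328,190]+.5)*12; cv2.circle(im,tuple(np.int32(q)),3,(255,255,0),-1)
cv2.imwrite("pics/a4.png",im)
```

```text
(no output)
```

View pics/a4.png

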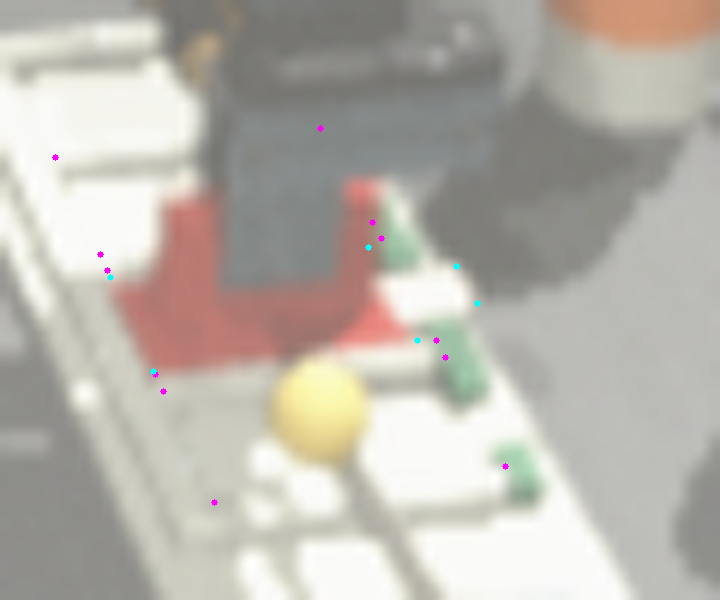

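Run:
```python
from h import *
ss=snap("side"); s=ctrl.sense(); p=s["eef_pos"]
for d in(.016,.025):
    for a in[(-.033,-.007,.05),(-.033,.007,.05),(.033,-.007,.05),(.033,.007,.05)]:
        print(d,a,np.round((proj(ss,p-[0,0,d]+a)-[328,190]+.5)*12))
# a2 moment
p=np.array([.6157,-.0278,.1041])
for d in(.016,.025):
    for a in[(-.033,-.007,.05),(.033,.007,.05),(-.04,-.025,0),(.04,-.025,0),(.063,-.01,.004)]:
        print("a2",d,a,np.round((proj(ss,p-[0,0,d]+a)-[280,180]+.5)*6))
```

```text
0.016 (-0.033, -0.007, 0.05) [168. 191.]
0.016 (-0.033, 0.007, 0.05) [155. 165.]
0.016 (0.033, -0.007, 0.05) [387. 166.]
0.016 (0.033, 0.007, 0.05) [373. 141.]
0.025 (-0.033, -0.007, 0.05) [166. 217.]
0.025 (-0.033, 0.007, 0.05) [154. 191.]
0.025 (0.033, -0.007, 0.05) [386. 192.]
0.025 (0.033, 0.007, 0.05) [372. 167.]
a2 0.016 (-0.033, -0.007, 0.05) [383.  52.]
a2 0.016 (0.033, 0.007, 0.05) [488.  28.]
a2 0.016 (-0.04, -0.025, 0) [376. 145.]
a2 0.016 (0.04, -0.025, 0) [511. 130.]
a2 0.016 (0.063, -0.01, 0.004) [542. 107.]
a2 0.025 (-0.033, -0.007, 0.05) [382.  66.]
a2 0.025 (0.033, 0.007, 0.05) [487.  42.]
a2 0.025 (-0.04, -0.025, 0) [375. 159.]
a2 0.025 (0.04, -0.025, 0) [510. 144.]
a2 0.025 (0.063, -0.01, 0.004) [541. 120.]
```

```bash
python3 -m crank '{"translation":[[0,0,-0.004],[0,0,-0.004],[0,0,-0.004],[0,0,-0.004]],"dr":[[0,0,0],[0,0,0],[0,0,0],[0,0,0]]}' 0.65 && python3 -m crank '{"translation":[[0,0,-0.04],[0,0,-0.1],[0,0,-0.16],[0,0,-0.16]],"dr":[[0,0,0],[0,0,0],[0,0,0],[0,0,0]]}'; python3 rel.py .4425 .0096 .2 2.407
```

```text
time: 13.85
eef_pos: [0.6128, -0.027, 0.0344]
tcp_rot: [-3.141, -0.001, -3.141]
wrist_force: [0.1, -0.1, 1.2]
finger_gap: 0.349
time: 14.35
eef_pos: [0.6161, -0.0271, 0.2005]
tcp_rot: [-3.141, 0.012, -3.141]
wrist_force: [-0.3, 0.0, -0.5]
finger_gap: 0.351
t [0.1736, 0.0367, -0.0015] dr [0.003, 0.011, 0.735] now [ 0.6161 -0.0271  0.2005] [-3.141  0.012 -3.141] t 14.35 gap 0.351 j6 -1.63
```

```bash
python3 - <<'E'
from h import *
st,ss=snap("top"),snap("side")
for s in(st,ss): print([(np.round(c,1).tolist(),int(a)) for _,c,a in comps(red(s),20)])
E
python3 -m crank '{"translation":[[0.04,0.01,0],[0.09,0.02,0.02],[0.14,0.03,0.05],[0.174,0.036,0.08],[0.174,0.036,0.1],[0.174,0.036,0.1]],"dr":[[0,0,0.18],[0,0,0.36],[0,0,0.54],[0,0,0.735],[0,0,0.735],[0,0,0.735]]}' 0.4; python3 rel.py .4425 .0096 .012 2.407
```

```text
[([322.2, 176.9], 207), ([278.2, 225.9], 336), ([575.2, 393.7], 154)]
[([296.0, 207.6], 593), ([349.8, 212.7], 258)]
time: 15.2
eef_pos: [0.4362, 0.0092, 0.0924]
tcp_rot: [-3.137, -0.005, 2.407]
wrist_force: [0.4, -0.9, 0.5]
finger_gap: 0.601
t [-0.0048, 0.0049, 0.0804] dr [-0.005, -0.005, 0.0] now [0.4362 0.0092 0.0924] [-3.137 -0.005  2.407] t 15.2 gap 0.601 j6 -0.84
```

```bash
python3 -m crank '{"translation":[[0,0,0],[0,0,0]],"dr":[[0,0,0],[0,0,0]]}' >/dev/null; python3 rel.py .4425 .0096 .014 2.407
```

```text
t [-0.0016, 0.0022, 0.0813] dr [0.001, 0.001, -0.0] now [0.4398 0.009  0.0953] [3.141e+00 1.000e-03 2.407e+00] t 15.45 gap 0.603 j6 -0.84
```

```bash
python3 -m crank '{"translation":[[-0.0016,0.002,0.04],[-0.0016,0.002,0.075],[-0.0016,0.002,0.081],[-0.0016,0.002,0.081],[-0.0016,0.002,0.081]],"dr":[[0,0,0],[0,0,0],[0,0,0],[0,0,0],[0,0,0]]}' 0.4 && python3 -m crank '{"translation":[[0,0,0],[0,0,0],[0,0,0],[0,0,0],[0,0,0],[0,0,0],[0,0,0]],"dr":[[0,0,0],[0,0,0],[0,0,0],[0,0,0],[0,0,0],[0,0,0],[0,0,0]]}' 1 50 && python3 -m crank '{"translation":[[0,0,-0.03],[0,0,-0.08],[0,0,-0.14],[0,0,-0.18],[0,0,-0.18]],"dr":[[0,0,0],[0,0,0],[0,0,0],[0,0,0],[0,0,0]]}'; python3 rel.py .614 .037 .13 3.144
```

```text
time: 16.08
eef_pos: [0.4428, 0.0095, 0.0152]
tcp_rot: [3.14, 0.002, 2.407]
wrist_force: [0.2, -0.2, -0.2]
finger_gap: 0.602
time: 16.95
eef_pos: [0.4411, 0.0094, 0.0139]
tcp_rot: [-3.141, -0.0, 2.407]
wrist_force: [-1.5, -2.4, 3.5]
finger_gap: 0.154
time: 17.58
eef_pos: [0.4434, 0.0098, 0.1962]
tcp_rot: [3.137, 0.005, 2.407]
wrist_force: [-0.1, -0.4, -4.4]
finger_gap: 0.152
t [-0.1079, 0.1342, 0.0674] dr [0.003, 0.007, -0.737] now [0.4434 0.0098 0.1962] [3.137 0.005 2.407] t 17.57 gap 0.152 j6 -0.84
```

```bash
python3 -m crank '{"translation":[[-0.025,0.033,0],[-0.055,0.067,0],[-0.08,0.1,0.02],[-0.108,0.134,0.05],[-0.108,0.134,0.1],[-0.108,0.134,0.1],[-0.108,0.134,0.1]],"dr":[[0,0,-0.18],[0,0,-0.36],[0,0,-0.54],[0,0,-0.737],[0,0,-0.737],[0,0,-0.737],[0,0,-0.737]]}'; python3 rel.py .614 .037 .024 3.144; python3 held.py -3.1416 b2
```

```text
time: 18.45
eef_pos: [0.6113, 0.0366, 0.0939]
tcp_rot: [3.142, -0.0, -3.14]
wrist_force: [-0.1, 0.0, -3.0]
finger_gap: 0.149
t [-0.0027, 0.0004, 0.0699] dr [0.0, -0.0, -0.0] now [0.6113 0.0366 0.0939] [ 3.142 -0.    -3.14 ] t 18.45 gap 0.149 j6 -1.53
tcp [0.61242561 0.03658968 0.09590334] proj [345.49442605 189.96256081] red area 437.1875
red c [344.80275591 189.4234252 ] 158.75  model red c [array([345.99303166, 187.43874742])]
```

View pics/b2.png

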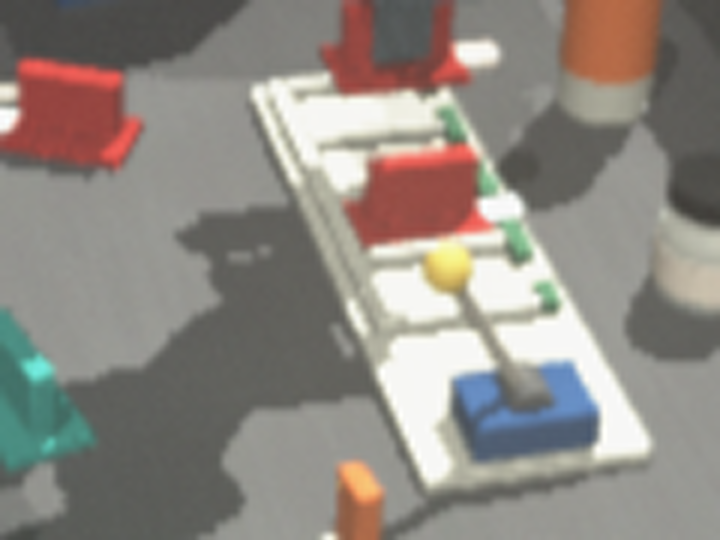

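Run:
```python
from h import *
ss=snap("side"); p=ctrl.sense()["eef_pos"]
for pp in (p,np.array([.6157,-.0278,.1041-.011])):
  for a in [(-.04,-.025,0),(.04,-.025,0),(-.04,.025,.008),(-.033,-.007,.03),(.033,-.007,.03),(.063,-.01,.004)]:
    print(a,np.round((proj(ss,pp-[0,0,.014]+a)-[280,180]+.5)*6,1))
save(ss,"b3",(325,165,385,210),12)
```

```text
(-0.04, -0.025, 0) [341.3  96.7]
(0.04, -0.025, 0) [472.1  82.6]
(-0.04, 0.025, 0.008) [321.   42.7]
(-0.033, -0.007, 0.03) [346.9  36. ]
(0.033, -0.007, 0.03) [454.9  25. ]
(0.063, -0.01, 0.004) [502.1  60.2]
(-0.04, -0.025, 0) [375.1 158.8]
(0.04, -0.025, 0) [510.  143.6]
(-0.04, 0.025, 0.008) [353.2 101.4]
(-0.033, -0.007, 0.03) [380.8  96. ]
(0.033, -0.007, 0.03) [492.3  84. ]
(0.063, -0.01, 0.004) [540.6 119.8]
```

View pics/b3.png

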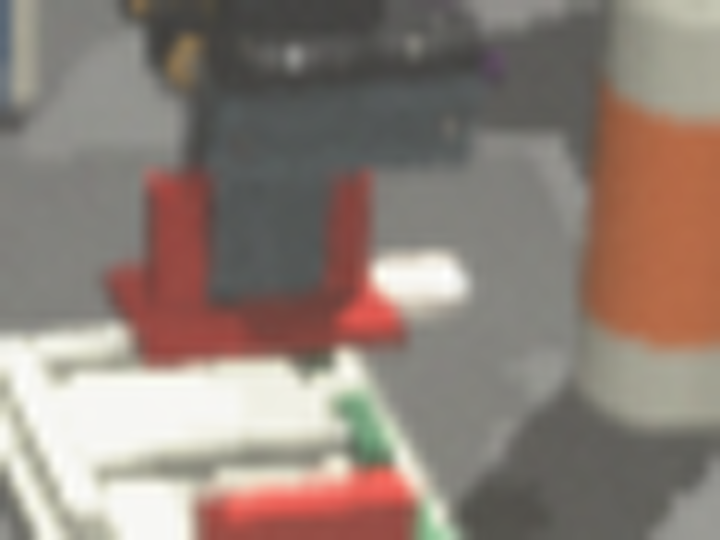

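```bash
python3 -m crank '{"translation":[[-0.002,0,0.03],[-0.002,0,0.05],[-0.002,0,0.055],[-0.002,0,0.055]],"dr":[[0,0,0],[0,0,0],[0,0,0],[0,0,0]]}'>/dev/null; python3 rel.py .6145 .037 .024 3.144; python3 -m crank '{"translation":[[0,0,0.006],[0,0,0.011],[0,0,0.016],[0,0,0.018],[0,0,0.018]],"dr":[[0,0,0],[0,0,0],[0,0,0],[0,0,0],[0,0,0]]}'; python3 q.py
```

```text
t [-0.0004, 0.0005, 0.0161] dr [-0.0, 0.002, -0.0] now [0.6141 0.0365 0.0401] [-3.142e+00  2.000e-03 -3.139e+00] t 19.1 gap 0.15 j6 -1.53
time: 19.73
eef_pos: [0.6137, 0.0366, 0.0239]
tcp_rot: [-3.142, 0.001, -3.139]
wrist_force: [-4.6, -0.0, 14.3]
finger_gap: 0.152
pos [0.6137 0.0366 0.0239] F [-4.6 -0.  14.3] T [0.03 1.04 0.01] gap 0.152 t 19.725
```

```bash
python3 -m crank '{"translation":[[0,0,-0.002],[0,0,-0.002],[0,0,-0.002],[0,0,-0.002]],"dr":[[0,0,0],[0,0,0],[0,0,0],[0,0,0]]}' 0.65 >/dev/null&& python3 -m crank '{"translation":[[0,0,-0.04],[0,0,-0.1],[0,0,-0.16],[0,0,-0.16]],"dr":[[0,0,0],[0,0,0],[0,0,0],[0,0,0]]}'
python3 - <<'E'
from h import *
st,ss=snap("top"),snap("side")
for s in(st,ss): print([(np.round(c,1).tolist(),int(a)) for _,c,a in comps(red(s),20)])
c=min(comps(red(st),100),key=lambda k:np.hypot(*(k[1]-[278,226])))
p=at_z(st,c[1],.015); print(p)
print(fit([(st,c[0])],SHOE,[p[0],p[1],2.6],0))
k=min(comps(red(ss),60),key=lambda k:np.hypot(*(k[1]-[287,200])))
print(fit([(st,c[0]),(ss,k[0])],SHOE,[p[0],p[1],2.6,0]))
E
python3 rel.py .431 .126 .1 2.64
```

```text
time: 20.72
eef_pos: [0.6166, 0.0367, 0.1887]
tcp_rot: [3.141, 0.012, -3.139]
wrist_force: [0.8, -0.1, -0.7]
finger_gap: 0.352
[([303.5, 177.0], 182), ([325.8, 177.4], 87), ([269.1, 230.3], 22), ([575.2, 393.7], 155)]
[([291.8, 198.9], 292), ([347.6, 208.1], 459)]
[0.5980536  0.03764853 0.015     ]
(array([0.60689561, 0.03797159, 3.1470213 ]), np.float64(0.46277183929229637))
(array([ 0.58903402,  0.03901501,  3.14172597, -0.00393705]), np.float64(0.7323232323232323))
t [0.1821, 0.0899, 0.0829] dr [-0.0, 0.0, 0.504] now [0.6133 0.0365 0.183 ] [-3.142  0.    -3.139] t 20.82 gap 0.349 j6 -1.53
```

```bash
python3 - <<'E'
from h import *
ss=snap("side")
k=min(comps(red(ss),60),key=lambda k:np.hypot(*(k[1]-[291,199])))
print(k[1:],fit([(ss,k[0])],SHOE,[.431,.126,2.64],0))
r=render(ss,SHOE,R.from_euler("z",2.64).as_matrix(),np.array([.431,.126,0])); print("initial-pose IoU",(r&k[0]).sum()/(r|k[0]).sum())
E
python3 -m crank '{"translation":[[0.06,0.03,0],[0.12,0.06,0.02],[0.182,0.09,0.05],[0.182,0.09,0.08],[0.182,0.09,0.083],[0.182,0.09,0.083]],"dr":[[0,0,0.17],[0,0,0.34],[0,0,0.504],[0,0,0.504],[0,0,0.504],[0,0,0.504]]}' 0.4 >/dev/null;python3 rel.py .431 .126 .014 2.64
```

```text
(array([291.85083138, 198.88062247]), np.float64(293.1875)) (array([0.42873405, 0.12706479, 2.6216705 ]), np.float64(0.10334928229665075))
initial-pose IoU 0.8902833238258224
t [0.0014, -0.0008, 0.0859] dr [-0.0, 0.0, -0.0] now [0.4326 0.126  0.0999] [-3.142  0.     2.64 ] t 21.62 gap 0.598 j6 -0.81
```

```bash
python3 -m crank '{"translation":[[0.002,-0.0005,0.04],[0.002,-0.0005,0.08],[0.002,-0.0005,0.086],[0.002,-0.0005,0.086],[0.002,-0.0005,0.086]],"dr":[[0,0,0],[0,0,0],[0,0,0],[0,0,0],[0,0,0]]}' 0.4 >/dev/null && python3 q.py && python3 -m crank '{"translation":[[0,0,0],[0,0,0],[0,0,0],[0,0,0],[0,0,0],[0,0,0],[0,0,0]],"dr":[[0,0,0],[0,0,0],[0,0,0],[0,0,0],[0,0,0],[0,0,0],[0,0,0]]}' 1 50 && python3 -m crank '{"translation":[[0,0,-0.03],[0,0,-0.08],[0,0,-0.14],[0,0,-0.18],[0,0,-0.18]],"dr":[[0,0,0],[0,0,0],[0,0,0],[0,0,0],[0,0,0]]}'; python3 rel.py .6145 .101 .1 0.0027
```

```text
pos [0.431  0.1269 0.0154] F [-0.3  0.5 -0. ] T [ 0.12 -0.18  0.01] gap 0.603 t 22.25
time: 23.12
eef_pos: [0.4286, 0.1262, 0.0139]
tcp_rot: [-3.14, -0.001, 2.64]
wrist_force: [-2.5, -3.9, 5.3]
finger_gap: 0.151
time: 23.75
eef_pos: [0.4315, 0.1277, 0.1963]
tcp_rot: [3.136, 0.005, 2.64]
wrist_force: [0.7, -0.6, -3.7]
finger_gap: 0.151
t [-0.1728, 0.0641, 0.0976] dr [0.009, -0.006, 2.637] now [0.4315 0.1277 0.1963] [3.136 0.005 2.64 ] t 23.75 gap 0.151 j6 -0.81
```

```bash
python3 -m crank '{"translation":[[0,0,0],[-0.03,0.01,0],[-0.06,0.02,0],[-0.09,0.03,0],[-0.12,0.04,0],[-0.15,0.055,0],[-0.173,0.064,0],[-0.173,0.064,0],[-0.173,0.064,0],[-0.173,0.064,0],[-0.173,0.064,0],[-0.173,0.064,0]],"dr":[[0,0,0.18],[0,0,0.36],[0,0,0.54],[0,0,0.72],[0,0,0.9],[0,0,1.08],[0,0,1.26],[0,0,1.44],[0,0,1.62],[0,0,1.8],[0,0,1.98],[0,0,2.16]]}' >/dev/null;python3 rel.py .6145 .101 .094 .0027
```

```text
t [0.0045, 0.0009, 0.0962] dr [-0.001, 0.005, 0.471] now [0.6106 0.0997 0.1902] [-3.139  0.005  0.474] t 25.25 gap 0.153 j6 1.24
```

```bash
python3 -m crank '{"translation":[[0.003,0.001,0],[0.003,0.001,0.03],[0.003,0.001,0.08],[0.003,0.001,0.096],[0.003,0.001,0.096]],"dr":[[0,0,0.18],[0,0,0.36],[0,0,0.471],[0,0,0.471],[0,0,0.471]]}' >/dev/null;python3 rel.py .6145 .101 .024 .0027
python3 - <<'E'
from h import *
ss=snap("side"); p=ctrl.sense()["eef_pos"]
im=cv2.resize(ss["pixels"][160:220,315:395,::-1],(800,600),interpolation=cv2.INTER_CUBIC)
for b in SHOE+EAR:
    for a in b:
        q=(proj(ss,p-[0,0,.014]+a)-[315,160]+.5)*10; cv2.circle(im,tuple(np.int32(q)),3,(255,255,0),-1)
cv2.imwrite("pics/c1.png",im)
E
```

```text
t [0.001, -0.001, 0.0717] dr [0.0, 0.004, 0.008] now [0.6138 0.1001 0.0957] [3.141 0.004 0.01 ] t 25.88 gap 0.146 j6 1.7
```

View pics/c1.png

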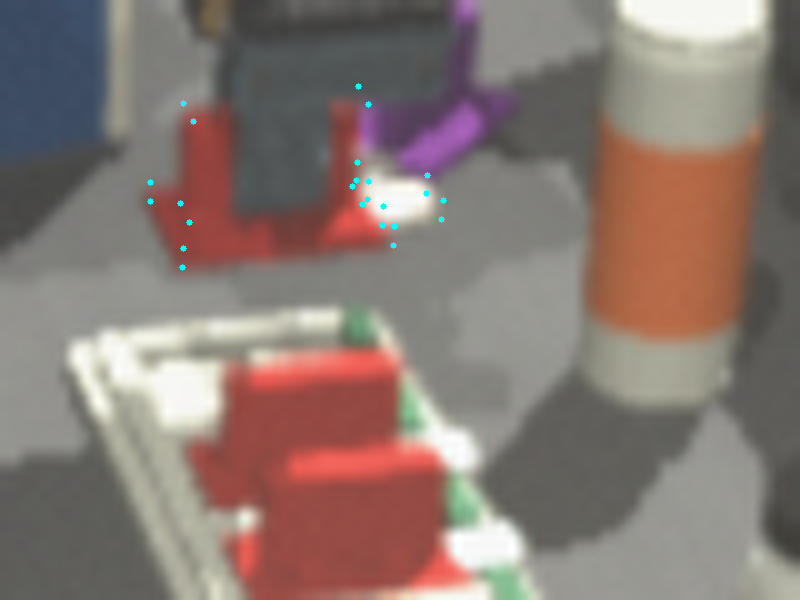

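```bash
python3 -m crank '{"translation":[[0.002,-0.001,0.03],[0.002,-0.001,0.05],[0.002,-0.001,0.056],[0.002,-0.001,0.056]],"dr":[[0,0,0.008],[0,0,0.008],[0,0,0.008],[0,0,0.008]]}'>/dev/null; python3 rel.py .6155 .101 .024 .0027; python3 -m crank '{"translation":[[0,0,0.006],[0,0,0.011],[0,0,0.016],[0,0,0.018],[0,0,0.018]],"dr":[[0,0,0],[0,0,0],[0,0,0],[0,0,0],[0,0,0]]}'; python3 q.py
```

```text
t [-0.0024, 0.0003, 0.0192] dr [-0.0, -0.002, -0.002] now [0.6178 0.1013 0.0432] [-3.141e+00 -2.000e-03  1.000e-03] t 26.43 gap 0.147 j6 1.71
time: 27.05
eef_pos: [0.6162, 0.1012, 0.0295]
tcp_rot: [-3.141, -0.001, 0.001]
wrist_force: [-13.1, -2.2, 27.5]
finger_gap: 0.152
pos [0.6162 0.1012 0.0295] F [-13.1  -2.2  27.5] T [-0.15  1.55 -0.  ] gap 0.152 t 27.05
```

```bash
python3 -m crank '{"translation":[[0,0,-0.008],[-0.003,0,-0.008],[-0.003,0,-0.008],[-0.003,0,-0.003],[-0.003,0,0.001],[-0.003,0,0.001]],"dr":[[0,0,0],[0,0,0],[0,0,0],[0,0,0],[0,0,0],[0,0,0]]}'; python3 q.py
```

```text
time: 27.8
eef_pos: [0.6144, 0.1011, 0.0246]
tcp_rot: [3.142, -0.001, 0.001]
wrist_force: [-1.0, 0.2, 10.4]
finger_gap: 0.15
pos [0.6144 0.1011 0.0246] F [-1.   0.2 10.4] T [-0.05  1.02  0.03] gap 0.15 t 27.8
```

```bash
python3 -m crank '{"translation":[[0,0,-0.002],[0,0,-0.002],[0,0,-0.002],[0,0,-0.002]],"dr":[[0,0,0],[0,0,0],[0,0,0],[0,0,0]]}' 0.65 >/dev/null&& python3 -m crank '{"translation":[[0,0,-0.04],[0,0,-0.1],[0,0,-0.16],[0,0,-0.18]],"dr":[[0,0,0],[0,0,0],[0,0,0],[0,0,0]]}' >/dev/null; python3 -m crank '{"translation":[[-0.02,0.06,0],[-0.04,0.12,0],[-0.06,0.18,0],[-0.08,0.24,0],[-0.1,0.3,0],[-0.104,0.32,0],[-0.104,0.32,0],[-0.104,0.32,0]],"dr":[[0,0,0],[0,0,0],[0,0,0],[0,0,0],[0,0,0],[0,0,0],[0,0,0],[0,0,0]]}' 1 30; python3 rel.py .51 -.2195 .108 0
python3 - <<'E'
from h import *
st,ss=snap("top"),snap("side")
a=cv2.resize(st["pixels"][148:200,268:398,::-1],(800,320),interpolation=cv2.INTER_CUBIC)
b=cv2.resize(ss["pixels"][180:250,300:400,::-1],(400,280),interpolation=cv2.INTER_CUBIC)
c=np.zeros((600,800,3),np.uint8); c[:320]=a; c[320:,:400]=b; cv2.imwrite("pics/d1.png",c)
for k in comps(red(st),60): print(k[1:],at_z(st,k[1],.04))
E
```

```text
time: 29.8
eef_pos: [0.5102, -0.2183, 0.2048]
tcp_rot: [-3.141, 0.0, 0.001]
wrist_force: [0.6, -0.3, -0.1]
finger_gap: 0.006
t [-0.0002, 0.0013, 0.0968] dr [-0.001, 0.0, 0.001] now [ 0.5102 -0.2183  0.2048] [-3.141e+00  0.000e+00  1.000e-03] t 29.8 gap 0.006 j6 1.14
(array([284.84959596, 172.1239899 ]), np.float64(309.375)) [0.61135699 0.09983742 0.04      ]
(array([303.7977561 , 172.21473171]), np.float64(320.3125)) [0.61110425 0.03566191 0.04      ]
(array([322.09608928, 172.91023109]), np.float64(316.4375)) [ 0.60878825 -0.02624745  0.04      ]
(array([575.15767677, 393.71737374]), np.float64(154.6875)) [-0.1073326  -0.84197156  0.04      ]
```

View pics/d1.png

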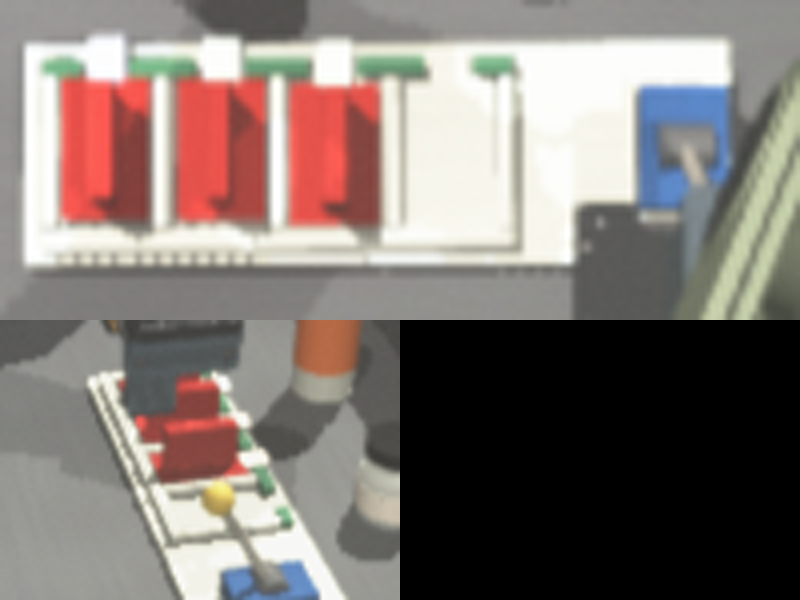

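```bash
python3 -m crank '{"translation":[[0,0.001,0.05],[0,0.001,0.096],[0,0.001,0.096],[0.03,0.001,0.096],[0.06,0.001,0.096],[0.09,0.001,0.096],[0.115,0.001,0.096],[0.125,0.001,0.096],[0.13,0.001,0.096]],"dr":[[0,0,0],[0,0,0],[0,0,0],[0,0,0],[0,0,0],[0,0,0],[0,0,0],[0,0,0],[0,0,0]]}'; python3 q.py; python3 -m crank '{"translation":[[0.004,0,0],[0.008,0,0],[0.012,0,0],[0.012,0,0]],"dr":[[0,0,0],[0,0,0],[0,0,0],[0,0,0]]}'; python3 q.py
```

```text
time: 31.02
eef_pos: [0.6376, -0.2195, 0.1104]
tcp_rot: [-3.141, 0.006, 0.002]
wrist_force: [-12.6, 0.7, 9.0]
finger_gap: 0.003
pos [ 0.6376 -0.2195  0.1104] F [-12.6   0.7   9. ] T [0.13 2.23 0.02] gap 0.003 t 31.025
time: 31.52
eef_pos: [0.6382, -0.2194, 0.1105]
tcp_rot: [-3.139, 0.029, 0.002]
wrist_force: [-32.0, 0.8, 19.3]
finger_gap: 0.004
pos [ 0.6382 -0.2194  0.1105] F [-32.    0.8  19.3] T [0.18 5.64 0.04] gap 0.004 t 31.525
```

```bash
python3 -m crank '{"translation":[[-0.03,0,0],[-0.07,0,0],[-0.07,0,-0.06],[-0.09,0,-0.11],[-0.1,0,-0.11],[-0.1,0,-0.11]],"dr":[[0,0,0],[0,0,0],[0,0,0],[0,0,0],[0,0,0],[0,0,0]]}' 0.5 >/dev/null; python3 rel.py .4703 -.4105 .215 1.709
python3 - <<'E'
from h import *
st,ss=snap("top"),snap("side")
for n,s,r in(("t",st,(370,145,405,195)),("s",ss,(340,205,390,250))):
    h=hsv(s); m=(h[...,0]>18)&(h[...,0]<34)&(h[...,1]>120)&(h[...,2]>110); o=np.zeros_like(m); a=tuple(U*i for i in r); o[a[1]:a[3],a[0]:a[2]]=m[a[1]:a[3],a[0]:a[2]]
    print(n,[(k[1],k[2]) for k in comps(o,6)])
for t in(0,.95,1.1):
    p=np.array([.6145+.1*np.sin(t-.55),.005-.2235,.032+.1*np.cos(t-.55)]); print(t,proj(st,p),proj(ss,p))
E
```

```text
t [-0.081, 0.1907, 0.0047] dr [0.001, -0.0, -1.709] now [ 0.5512 -0.2198  0.2197] [ 3.141e+00 -1.000e-03  0.000e+00] t 32.27 gap 0.498 j6 1.17
t [(array([382.79943101, 151.37624467]), np.float64(43.9375))]
s [(array([385.48189824, 221.88405088]), np.float64(31.9375))]
0 [382.71240498 184.09041868] [352.46372972 225.02814469]
0.95 [382.74156978 155.33489304] [381.26523315 219.67484071]
1.1 [382.36842574 151.6080601 ] [385.18165584 221.01093026]
```

```bash
python3 -m crank '{"translation":[[-0.02,0.04,0],[-0.04,0.09,0],[-0.06,0.14,0],[-0.081,0.1907,0],[-0.081,0.1907,0],[-0.081,0.1907,0],[-0.081,0.1907,0],[-0.081,0.1907,0],[-0.081,0.1907,0],[-0.081,0.1907,0],[-0.081,0.1907,0]],"dr":[[0,0,-0.18],[0,0,-0.36],[0,0,-0.54],[0,0,-0.72],[0,0,-0.9],[0,0,-1.08],[0,0,-1.26],[0,0,-1.44],[0,0,-1.62],[0,0,-1.709],[0,0,-1.709]]}' 0.6 >/dev/null; python3 rel.py .4703 -.4105 .119 1.709
python3 - <<'E'
from h import *
ss=snap("side"); p=ctrl.sense()["eef_pos"]; im=cv2.resize(ss["pixels"][225:315,290:390,::-1],(660,594),interpolation=cv2.INTER_CUBIC)
T=R.from_euler("z",.138).as_matrix()
for y in(-.012,.012):
  for x in(-.006,.006):
    for z in(.104,.158):
        q=(proj(ss,np.array([.4703,-.4105,0])+T@[x,y,z])-[290,225]+.5)*6.6; cv2.circle(im,tuple(np.int32(q)),2,(255,255,0),-1)
q=(proj(ss,p)-[290,225]+.5)*6.6; cv2.circle(im,tuple(np.int32(q)),3,(255,0,255),-1)
cv2.imwrite("pics/e1.png",im)
E
```

```text
t [-0.0001, -0.0008, 0.0983] dr [-0.002, -0.002, -0.0] now [ 0.4713 -0.4105  0.2173] [-3.140e+00 -2.000e-03  1.709e+00] t 33.75 gap 0.394 j6 -0.87
```

View pics/e1.png

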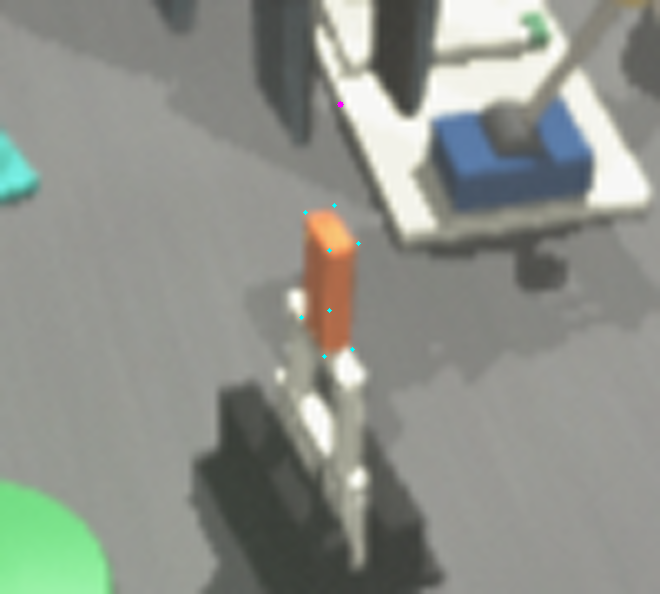

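```bash
python3 -m crank '{"translation":[[0,0,0.05],[0,0,0.09],[0,0,0.098],[0,0,0.098],[0,0,0.098]],"dr":[[0,0,0],[0,0,0],[0,0,0],[0,0,0],[0,0,0]]}' >/dev/null; python3 q.py; python3 -m crank '{"translation":[[0,0,0],[0,0,0],[0,0,0],[0,0,0],[0,0,0],[0,0,0]],"dr":[[0,0,0],[0,0,0],[0,0,0],[0,0,0],[0,0,0],[0,0,0]]}' 1 50; python3 q.py
```

```text
pos [ 0.4723 -0.4116  0.1229] F [ 0.4  1.  -0.1] T [ 0.02 -0.13  0.  ] gap 0.4 t 34.425
time: 35.17
eef_pos: [0.4711, -0.4109, 0.1215]
tcp_rot: [-3.141, 0.001, 1.71]
wrist_force: [-1.4, 0.2, 5.7]
finger_gap: 0.131
pos [ 0.4711 -0.4109  0.1215] F [-1.4  0.2  5.7] T [0.07 0.46 0.1 ] gap 0.131 t 35.175
```

```bash
python3 -m crank '{"translation":[[0,0,-0.03],[0,0,-0.08],[0,0,-0.13],[0,0,-0.18],[0,0,-0.18]],"dr":[[0,0,0],[0,0,0],[0,0,0],[0,0,0],[0,0,0]]}'; python3 rel.py .31 .38 .3 1.778
```

```text
time: 35.8
eef_pos: [0.4729, -0.4118, 0.3047]
tcp_rot: [3.135, 0.006, 1.71]
wrist_force: [-0.7, -0.8, -3.5]
finger_gap: 0.131
t [0.8068, -0.0516, -0.0007] dr [0.006, 0.007, -0.068] now [ 0.4729 -0.4118  0.3047] [3.135 0.006 1.71 ] t 35.8 gap 0.131 j6 -0.87
```

```bash
python3 -m crank '{"translation":[[0.03,0,0],[0.08,0,0],[0.13,0,0],[0.18,0,0],[0.23,0,0],[0.28,-0.01,0],[0.33,-0.02,0],[0.38,-0.03,0],[0.43,-0.03,0],[0.48,-0.04,0],[0.53,-0.04,0],[0.57,-0.05,0]],"dr":[[0,0,0],[0,0,0],[0,0,0],[0,0,0],[0,0,0],[0,0,-0.03],[0,0,-0.06],[0,0,-0.068],[0,0,-0.068],[0,0,-0.068],[0,0,-0.068],[0,0,-0.068]]}'; python3 rel.py .31 .38 .3 1.778
```

```text
time: 37.3
eef_pos: [0.3415, 0.1485, 0.2988]
tcp_rot: [-3.138, -0.0, 1.779]
wrist_force: [-0.9, -0.5, -3.2]
finger_gap: 0.13
t [0.233, 0.0169, -0.0013] dr [-0.003, -0.0, 0.001] now [0.3415 0.1485 0.2988] [-3.138 -0.     1.779] t 37.3 gap 0.13 j6 0.17
```

```bash
python3 -m crank '{"translation":[[0.05,0.003,0],[0.1,0.007,0],[0.15,0.012,0],[0.2,0.015,0],[0.233,0.017,0.03],[0.233,0.017,0.08],[0.233,0.017,0.118],[0.233,0.017,0.118],[0.233,0.017,0.118]],"dr":[[0,0,0],[0,0,0],[0,0,0],[0,0,0],[0,0,0],[0,0,0],[0,0,0],[0,0,0],[0,0,0]]}'; python3 rel.py .31 .38 .1815 1.778
python3 - <<'E'
from h import *
st,ss=snap("top"),snap("side"); p=ctrl.sense()["eef_pos"]
T=R.from_euler("z",.207).as_matrix(); C=np.array([.506,.4206,0])
ims=[]
for s,r,f in((st,(125,155,235,265),5.4),(ss,(230,90,330,190),6)):
    im=cv2.resize(s["pixels"][r[1]:r[3],r[0]:r[2],::-1],None,fx=f,fy=f,interpolation=cv2.INTER_CUBIC)
    d=lambda q,c:cv2.circle(im,tuple(np.int32((proj(s,q)-[r[0],r[1]]+.5)*f)),2,c,-1)
    for a in [(-.013,0,.147),(-.002,0,.135),(.075,0,.135),(-.086,.055,.2),(-.086,-.055,.2),(-.086,-.055,0)]: d(C+T@a,(255,0,255))
    for a in [(0,.035,0),(0,-.035,0),(0,.018,.09),(0,-.018,.09),(0,.028,.098),(0,-.028,.098)]: d(p+T@(np.array(a)-[0,0,.1155]),(255,255,0))
    ims.append(im[:594,:])
c=np.zeros((600,800,3),np.uint8); a=cv2.resize(ims[0],(400,400)); b=cv2.resize(ims[1],(400,400)); c[:400,:400]=a;c[:400,400:]=b; cv2.imwrite("pics/g1.png",c[:400])
E
```

```text
time: 38.42
eef_pos: [0.3119, 0.3788, 0.1834]
tcp_rot: [3.141, -0.001, 1.777]
wrist_force: [0.5, 0.8, -3.3]
finger_gap: 0.128
t [0.0015, -0.0016, 0.0019] dr [0.001, -0.001, -0.001] now [0.3119 0.3788 0.1834] [ 3.141e+00 -1.000e-03  1.777e+00] t 38.42 gap 0.128 j6 0.65
```

View pics/g1.png

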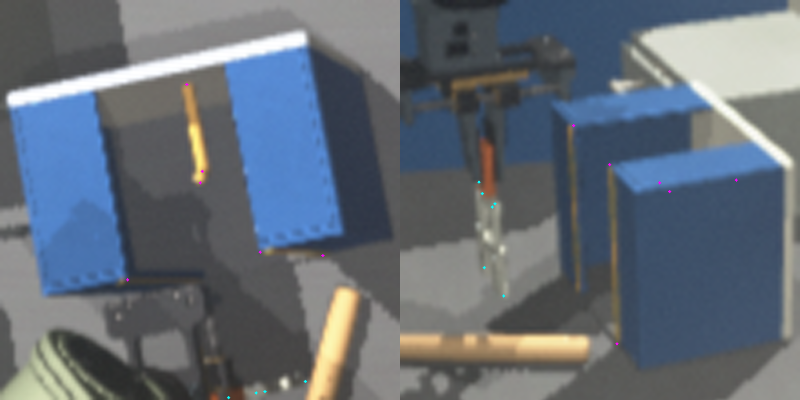

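```bash
python3 -m crank '{"translation":[[0.001,0.015,0.002],[0.001,0.035,0.002],[0.001,0.055,0.002],[0.001,0.075,0.002],[0.001,0.095,0.002],[0.001,0.115,0.002],[0.001,0.135,0.002],[0.001,0.15,0.002],[0.001,0.16,0.002],[0.001,0.16,0.002]],"dr":[[0,0,0],[0,0,0],[0,0,0],[0,0,0],[0,0,0],[0,0,0],[0,0,0],[0,0,0],[0,0,0],[0,0,0]]}'; python3 rel.py .5275 .4251 .1815 1.778
python3 - <<'E'
from h import *
st,ss=snap("top"),snap("side"); p=ctrl.sense()["eef_pos"]
T=R.from_euler("z",.207).as_matrix(); C=np.array([.506,.4206,0]); print("TCP in cabinet",T.T@(p-C))
a=cv2.resize(st["pixels"][155:235,125:225,::-1],(600,480),interpolation=cv2.INTER_CUBIC); cv2.imwrite("pics/g2.png",a)
E
```

```text
time: 39.78
eef_pos: [0.4683, 0.4122, 0.1806]
tcp_rot: [-3.141, 0.0, 1.777]
wrist_force: [-0.8, 0.6, -3.0]
finger_gap: 0.124
t [0.0005, 0.0605, -0.0009] dr [-0.001, 0.0, -0.001] now [0.4683 0.4122 0.1806] [-3.141  0.     1.777] t 39.77 gap 0.124 j6 0.5
TCP in cabinet [-0.03956163 -0.00040995  0.18079268]
```

View pics/g2.png

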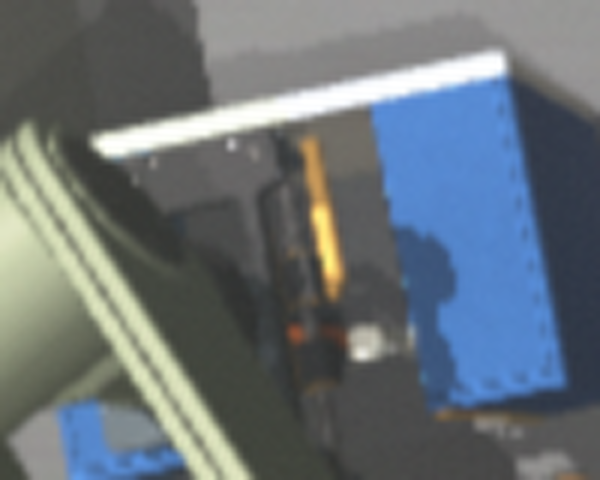

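```bash
python3 -m crank '{"translation":[[0,0.01,0],[0,0.02,0],[0,0.03,0],[0,0.03,0]],"dr":[[0,0,0],[0,0,0],[0,0,0],[0,0,0]]}' >/dev/null; python3 q.py; python3 -m crank '{"translation":[[0,0.01,0],[0,0.02,0],[0,0.03,0],[0,0.03,0],[0,0.03,0]],"dr":[[0,0,0],[0,0,0],[0,0,0],[0,0,0],[0,0,0]]}' >/dev/null; python3 q.py
```

```text
pos [0.4981 0.4185 0.1806] F [-0.9 -0.4 -2.6] T [ 0.01 -0.06  0.02] gap 0.132 t 40.375
pos [0.5264 0.4245 0.1807] F [ 0.4 -0.4 -3.3] T [ 0.01 -0.15  0.01] gap 0.131 t 41.0
```

```bash
python3 -m crank '{"translation":[[0,0,0.006],[0,0,0.012],[0,0,0.016],[0,0,0.016]],"dr":[[0,0,0],[0,0,0],[0,0,0],[0,0,0]]}' >/dev/null; python3 q.py; python3 -m crank '{"translation":[[0,0,0.002],[0,0,0.004],[0,0,0.005],[0,0,0.005]],"dr":[[0,0,0],[0,0,0],[0,0,0],[0,0,0]]}' >/dev/null; python3 q.py
```

```text
pos [0.5263 0.4244 0.1643] F [ 1.  -0.1 -2.7] T [ 0.01 -0.12  0.02] gap 0.131 t 41.5
pos [0.5266 0.4246 0.1604] F [-0.7 -0.1  0.9] T [-0.04  0.03 -0.  ] gap 0.129 t 42.0
```

```bash
python3 -m crank '{"translation":[[0,0,0],[0,0,0],[0,0,0],[0,0,0]],"dr":[[0,0,0],[0,0,0],[0,0,0],[0,0,0]]}' 0.6 >/dev/null; python3 q.py; python3 -m crank '{"translation":[[0,0,-0.01],[0,0,-0.03],[0,0,-0.06],[0,0,-0.11],[0,0,-0.16],[0,0,-0.18]],"dr":[[0,0,0],[0,0,0],[0,0,0],[0,0,0],[0,0,0],[0,0,0]]}'  >/dev/null; python3 q.py;  python3 -m crank '{"translation":[[0,-0.03,0],[0,-0.08,0],[0,-0.13,0],[0,-0.18,0],[-0.04,-0.2,0],[-0.09,-0.2,0],[-0.14,-0.2,0],[-0.19,-0.2,0],[-0.24,-0.2,0],[-0.29,-0.2,0],[-0.34,-0.2,0],[-0.34,-0.2,0]],"dr":[[0,0,0],[0,0,0],[0,0,0],[0,0,0],[0,0,0],[0,0,0],[0,0,0],[0,0,0],[0,0,0],[0,0,0],[0,0,0],[0,0,0]]}'; python3 -m crank '{"translation":[[-0.04,0,0],[-0.09,0,0],[-0.14,0,0],[-0.19,0,0],[-0.24,0,0],[-0.28,0,0],[-0.28,0,0]],"dr":[[0,0,0],[0,0,0],[0,0,0],[0,0,0],[0,0,0],[0,0,0],[0,0,0]]}'; python3 q.py
```

```text
pos [0.5267 0.4246 0.1599] F [ 0.9  0.2 -0.6] T [-0.03 -0.11  0.02] gap 0.398 t 42.5
pos [0.5272 0.4251 0.3449] F [ 0.1  0.2 -0.2] T [ 0.02 -0.1   0.03] gap 0.401 t 43.25
time: 44.75
eef_pos: [0.4011, 0.0482, 0.3408]
tcp_rot: [3.14, 0.001, 1.772]
wrist_force: [0.2, -0.9, -0.5]
finger_gap: 0.403
time: 45.62
eef_pos: [0.4591, -0.2243, 0.3397]
tcp_rot: [3.142, -0.0, 1.776]
wrist_force: [-0.4, -0.0, -0.6]
finger_gap: 0.4
pos [ 0.4591 -0.2243  0.3397] F [-0.4 -0.  -0.6] T [ 0.05 -0.11 -0.01] gap 0.4 t 45.625
```

Run:
```python
from h import *
st,ss=snap("top"),snap("side")
T=R.from_euler("z",.207).as_matrix(); C=np.array([.506,.4206,0])
h=hsv(st); m=(h[...,0]>3)&(h[...,0]<16)&(h[...,1]>150)&(h[...,2]>90); o=np.zeros_like(m); o[150*U:230*U,130*U:225*U]=m[150*U:230*U,130*U:225*U]
for k in comps(o,6): print("orange",k[1],k[2],"in cabinet @ .19",T.T@(at_z(st,k[1],.19)-C))
for k in comps(red(st),60): print("red",np.round(k[1],1),int(k[2]))
for t in(.95,1.1): print("lever",t,proj(st,[.6145+.1*np.sin(t-.55),-.2195,.032+.1*np.cos(t-.55)]))
h=hsv(st); m=(h[...,0]>18)&(h[...,0]<34)&(h[...,1]>120)&(h[...,2]>110); o=np.zeros_like(m); o[145*U:195*U,370*U:405*U]=m[145*U:195*U,370*U:405*U]; print("ball",[k[1] for k in comps(o,6)])
a=cv2.resize(st["pixels"][145:245,120:400,::-1],(800,286),interpolation=cv2.INTER_CUBIC); b=cv2.resize(ss["pixels"][95:245,225:400,::-1],(366,314),interpolation=cv2.INTER_CUBIC); c=cv2.resize(st["pixels"][155:235,125:225,::-1],(392,314),interpolation=cv2.INTER_CUBIC)
o=np.zeros((600,800,3),np.uint8); o[:286]=a; o[286:600,:366]=b; o[286:600,400:792]=c; cv2.imwrite("pics/h1.png",o)
```

```text
orange [174.89189189 192.83108108] 11.5625 in cabinet @ .19 [ 0.01977876 -0.00650783  0.19      ]
red [284.8 172.2] 309
red [303.7 172.1] 316
red [322.  172.9] 318
red [575.2 393.7] 154
lever 0.95 [383.05658492 155.33501863]
lever 1.1 [382.68154792 151.60815173]
ball [array([382.81068314, 151.36409884])]
```

View pics/h1.png

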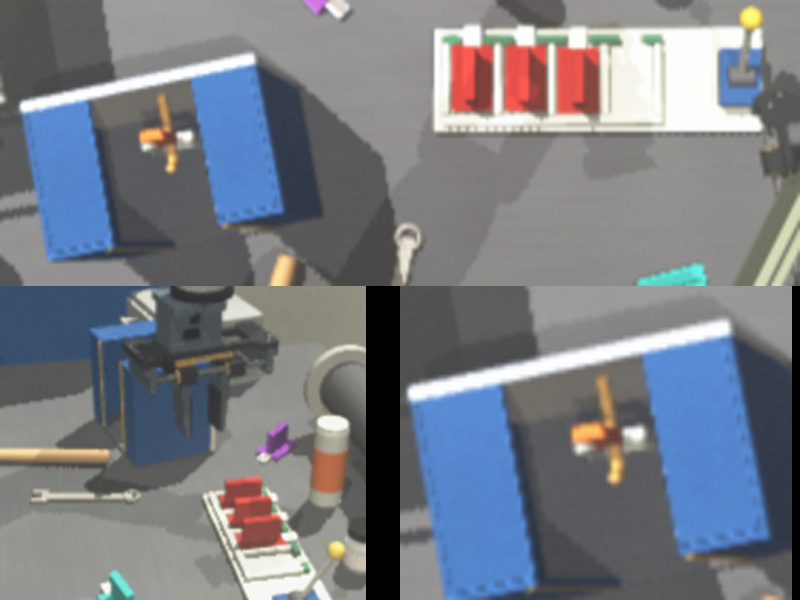

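```bash
python3 -m crank '{"translation":[[0,0,0],[0,0,0],[0,0,0],[0,0,0]],"dr":[[0,0,0],[0,0,0],[0,0,0],[0,0,0]]}' >/dev/null; python3 -c "
from plant import ctrl
print(ctrl.job_done())"
```

```text
the job is handed in; nothing more can be done
None
```

I loaded all three red shoes found on the bench, threw the clamp lever over, hung the gauge on the cabinet hook, and handed in at about 46 s. No verdict was reported.

**Shoes:** They sit in the fixture's +96, +32 and −32 nests with their ears in the gaps of the green rail. The shoe in the −32 nest looks about 2 mm further toward −x than the other two, inside the 6 mm limit.

**Lever:** I pushed it until it met the end stop. The last top picture puts the ball at (382.8, 151.4), against (382.7, 151.6) predicted for 1.1 rad.

**Gauge:** It hangs upright, about 20 mm in front of the cabinet's centre, so about 10 mm short of the hook seat; the limit is 27 mm. The visible orange part read 6.5 mm to one side. Only part of the grip showed, so this is rough, but it is inside the 12 mm limit. I saw no sideways contact force on the wrist on the way in or out.

**Two things did not go smoothly:**
- **First shoe:** it sat about 9 mm lower in the grip than I assumed. I pressed and probed it while it was already seated, with up to 42 N at the wrist, until a picture cleared it up.
- **Third shoe:** it caught about 5 mm above the nest floor at 27 N. It went fully down after I moved it about 3 mm toward −x.

**Not measured at the end:** I did not measure the bystanders' positions. Those in the last picture, and the shoe look-alikes, seemed to be where they started.

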